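# Snap the pivot clip onto the roundabout toy with the fork

### The job

Take the two-pronged fork out of its wooden stand and use it, not your fingers, to push the steel split clip along the track on the wooden animal toy and onto the upright shaft until it snaps fully home around it. Push gently, with no more than about 12 newtons on the clip, then stand the fork upright back in its stand. Leave everything else on the shelf where it is.

Things in the scene. Friction and masses are not known exactly. Their poses are not given: they have to be found in the camera images.
- toy: Fixed wooden toy: hinoki base 156 x 104 mm, 12 mm thick; on it a walnut deck 146 x 60 mm, its top 28 mm above the shelf, x = -100 to +46 mm; four walnut animals beside the deck (41 mm from the middle line, tops 42 mm above the shelf). Origin: on the shelf surface under the nominal shaft place, on the middle line. +x: push direction, along the track towards the shaft.
- track (a point): Open end of the track: on the deck top, on the middle line, at toy x = -96 mm. Two rails, 8 mm high, inner faces 19.5 mm either side of the middle line, run from here to toy x = -8 mm; the clip slides flat on the deck between them. Axes as the toy's.
- seat (a point): Nominal place of the upright steel shaft: deck top, above the toy's origin. The real shaft is on the middle line but is fixed, in a slot, anywhere up to 8 mm nearer or farther along x than this: find it by feel. Round groove 16 mm across from the deck top to 9 mm above it, then a head 21 mm across up to 17 mm above the deck.
- clip: Loose flat steel split clip, 6 mm thick, 36 mm long, 36 mm wide, about 36 g, lying in the track, mouth to the shaft. Origin: on its underside, at the point on the shaft axis when home; +x out of its mouth. Its two sprung arms reach x = +11 mm, with round noses at x = +7 mm, which meet the shaft when the origin is 13 mm short of the shaft axis. Takes at most 14 N from the fork.
- clip_back (a point): Middle of the clip's flat back face, at clip x = -17 mm, half-way up; the face is 36 mm wide and 6 mm high. In its middle a tab 8 mm wide sticks out 8 mm backwards; the fork's prongs go either side of the tab, tips just clear of the deck, and push on the face.
- jaw_l (a joint): How far the clip's left arm is spread, m: 0 relaxed, 0.002 as its nose passes the shaft's widest part, 0 again when home. Pushing takes up to about 8 N until the noses are at the widest part, 7 mm short of home, then less; the arms close in the last 2 mm, and the force rises steeply once the clip's throat meets the shaft: home.
- jaw_r (a joint): The same for the clip's right arm.
- tongue (a joint): How far the small spring tongue in the bottom of the clip's throat is pressed in, m: 0 free (it stands 2 mm proud of the throat), 0.0013 or more when the shaft sits home against it. It is soft, under 1 N.
- fork: Loose hand tool, 102 mm tall, 140 g, standing upright in the stand. Origin: between the two prong tips, at their lower end; z up the handle. Two steel prongs 24 mm long, each 10 mm (x) by 7 mm (y), centred at y = -11 and +11 mm (15 mm gap), under a steel crosshead 22 x 36 mm from z = 22 to 32 mm, then a walnut handle 22 x 22 mm from z = 32 to 102 mm. The tool is the same front and back; it pushes along its x axis.
- stand: Fixed hinoki stand: foot 65 x 80 mm, with an open-topped socket 29 mm (x) by 43 mm (y) inside, floor 6 mm above the shelf, rim 30 mm above the shelf. Origin: middle of its underside; axes parallel to the socket's sides, as the fork's are when it stands in it.
- duck: Purple bath duck, 66 mm wide, 75 mm tall; origin under its middle. Leave alone.
- top: Steel spinning top standing on its foot, 52 mm across, 51 mm tall; origin under its middle. Leave alone.
- bead_frame: Upright wooden bead frame, 150 mm long (x), 50 mm deep, 110 mm tall; origin under its middle. Leave alone.
- block: Clear acrylic block, 50 x 36 x 30 mm; origin under its middle. Leave alone.
- figure_a: Loose walnut animal figure, about 60 mm long, 53 mm tall; origin under its middle. Leave alone.
- figure_b: Loose walnut animal figure with a trunk, about 65 mm long, 73 mm tall; origin under its middle. Leave alone.
There are look-alikes about, which are no part of the job. What is shaped like the stand but orange or yellow is not meant.

How it is judged:
By the outcome, as a careful person would: the job done as asked, in the order asked, and still so for the second after the job is handed in, with the robot touching nothing.
It also fails if it takes over 58 s, if anything falls off the work surface, if the arm or the gripper's body presses on something with over 40 N, if the wrist force passes 120 N, or if a joint passes its speed limit or range.

### The arm

A 6-joint arm with a two-finger parallel gripper is mounted at the origin on the work surface. World frame = base frame: x ahead of the robot, y to its left, z up, the work surface at z = 0. Lengths are in m, angles in rad, forces in N, time in s.
With the tool pointing down it reaches from about 0.35 to 0.8 m from the base axis. Payload 7.3 kg.
Tool frame: the origin (TCP) lies at the centre of the arm's flange, where the gripper is bolted on; the fingertips stand 173 mm ahead of it and the grasp point (between the pads) lies 155 mm ahead of it (r.finger_overhang is the distance from the TCP to the fingertips, in m); z points along the fingers, x is the direction in which the jaws open and shut, and the axes are right-handed (so a half turn about z gives the same grasp; the last joint's range is limited). The gripper opens to 85 mm and grips with 20 to 120 N. Pads are 22 mm wide; open, the fingers measure 114 mm over their backs; the gripper's body (76 mm by 85 mm) begins 54 mm behind the grasp point. The pads swing forward as they close: fully open they stand 13 mm farther back than shut.
Start: joints at [-1.274, 0.342, 1.524, -0, 1.275, -0.146], TCP at [0.225, -0.474, 0.405] pointing down, gripper open.
Joint ranges: [-2.53, 2.53], [-0.77, 2.02], [0.04, 2.7], [-1, 4.14], [0.28, 2.66], [-3.11, 3.11]. Speed limits (rad/s): [2.57, 2.57, 3.14, 3.14, 3.14, 3.14].

### API

Orientations are given as [roll, pitch, yaw] about the fixed x, y, z axes, in that order (R = Rz(yaw) Ry(pitch) Rx(roll)).
In Python, from plant import r gives the robot as it stands.
- The arm moves only by the tool carry_out, never from a script. Its argument "series" is a list of rows, each an object of numbers: "x", "y", "z": the shift along the tool's x, y, z in units of 40 mm (1.0 is 40 mm); "wx", "wy", "wz": the turn, a rotation vector about the tool's x, y, z in units of 6 degrees (1.0 is 6 degrees); "claw": the opening in per cent of the stroke, from 0 (shut) to 100 (fully open). In form: [{"x": .., "y": .., "z": .., "wx": .., "wy": .., "wz": .., "claw": ..}, ...]. A call has 1 to 8 rows; each row is the pose to reach, as a shift and turn from the pose commanded when the call began, along the tool's axes at that moment; what a row does not reach only later rows make up. A row lasts 1/8 s, in which the tool goes at most 62.5 mm and 10.7 degrees, less where a joint would pass 70% of its speed; a pose out of reach is approached as far as the arm can. A call with a gripper value outside its range is refused whole. The fingers move at their own pace and stop on an object; "grip_force" is the grip in N (left out, the last holds). Time passes only in rows, so rows that repeat a pose let the fingers close. It gives the time, the measured TCP pose, the force and the opening at its end, in the units of the state.
- r.get_state(): the state, without advancing time (a new reading comes with each control period).
- r.capture(name): name is "scene" or "top" or "wrist"; returns a dict with "image" (400x640x3 uint8, red, green, blue), "K" (3x3 intrinsics, pixels), "rvec" (rotation vector, rad) and "tvec" (3), from world to camera coordinates, as OpenCV has them; the wrist camera has in their place "hand_eye" (4x4, takes a point from camera to tool coordinates, whose origin is the TCP and whose axes are the tool frame's). Camera axes: x right, y down, z forward; pixel columns grow to the right and rows downward; lengths in m; the calibration is good to about 2 mm. A picture is of the moment at which its call begins: read the wrist's pose just before it. There is no depth.
- r.sign_off(): hands the job in, once; it reports no verdict.
The state is a dict: "clock": time; "joint_positions": joint angles; "joint_velocities": joint speeds; "joint_efforts": joint torques, N m; "ee_pos": TCP position; "tool_rot": TCP orientation; "wrist_force": force on the tool from outside, world axes, zero at the start; "moment": the same for the moment, N m; "finger_gap": opening from 0.0 (shut) to 1.0 (fully open).
Only numpy, scipy, OpenCV 4.12 (cv2) and the standard library are available. Lean on these libraries where they do the work, as an engineer would, in place of code of your own. Each camera call takes 0.05 s, during which the arm holds its last target.

## Working session

There is one attempt and no reset: what is moved stays moved. The work goes in short steps, Python scripts to look and compute and a tool call to move; the robot and the scene stay as the last step left them, time stands still between calls to the robot, and variables do not carry over. Pictures are saved under pics/ and viewed, and the job is handed in when it is done.

Besides the shell and the picture viewer there is one more tool, called after "Emit:" by a JSON object that holds its "op" and its "data", one argument or row to a line. carry_out: Moves the arm, as the interface text tells. Its arguments: {"type":"object","properties":{"series":{"type":"array","items":{"type":"object","properties":{"x":{"type":"number"},"y":{"type":"number"},"z":{"type":"number"},"wx":{"type":"number"},"wy":{"type":"number"},"wz":{"type":"number"},"claw":{"type":"number"}}}},"grip_force":{"type":"number"}},"required":["series"]}

```bash
ls; mkdir -p pics
python3 - <<'E'
from plant import r
import cv2,json,pickle
print(r.get_state())
for n in ("scene","top","wrist"):
    c=r.capture(n); pickle.dump(c,open(f"pics/{n}0.pkl","wb"))
    cv2.imwrite(f"pics/{n}0.png",c["image"][:,:,::-1]); print(n,{k:v for k,v in c.items() if k!="image"})
E
```

```text
pics
{'clock': 0.0, 'joint_positions': array([-1.27400262e+00,  3.42743675e-01,  1.52507867e+00, -1.71343396e-05,
        1.27536714e+00, -1.46015259e-01]), 'joint_velocities': array([0.00125269, 0.00097577, 0.00060003, 0.00137634, 0.00059774,
       0.00039738]), 'joint_efforts': array([-3.49998045e-04, -4.33670962e+01, -2.46014035e+01, -1.50435490e-04,
        7.69851962e-03,  2.38701892e-05]), 'ee_pos': array([ 0.22491931, -0.47421875,  0.40399334]), 'tool_rot': array([-3.14137653e+00,  1.58221539e-03, -1.12798218e+00]), 'wrist_force': array([-0.78348315, -0.05304405,  0.10119941]), 'moment': array([ 0.02688324, -0.01369588, -0.0392197 ]), 'finger_gap': 0.9988874626131047}
scene {'K': array([[493.87593793,   0.        , 325.28854479],
       [  0.        , 493.87593793, 196.89435533],
       [  0.        ,   0.        ,   1.        ]]), 'rvec': array([ 1.95697911,  1.5163451 , -0.57548136]), 'tvec': array([-0.15230422, -0.40176147,  1.59723872])}
top {'K': array([[386.40471597,   0.        , 319.25967296],
       [  0.        , 386.40471597, 201.82445412],
       [  0.        ,   0.        ,   1.        ]]), 'rvec': array([ 2.13277162, -2.14215064,  0.1875279 ]), 'tvec': array([-0.00508232,  0.5893023 ,  0.87997738])}
wrist {'K': array([[285.07361126,   0.        , 316.81024353],
       [  0.        , 285.07361126, 197.05548531],
       [  0.        ,   0.        ,   1.        ]]), 'hand_eye': array([[ 9.99999776e-01, -2.03222307e-04,  6.37180520e-04,
         1.67054607e-03],
       [ 9.98209706e-06,  9.57145942e-01,  2.89606016e-01,
        -7.50749427e-02],
       [-6.68729152e-04, -2.89605945e-01,  9.57145730e-01,
         3.24329983e-02],
       [ 0.00000000e+00,  0.00000000e+00,  0.00000000e+00,
         1.00000000e+00]])}
```

View pics/scene0.png

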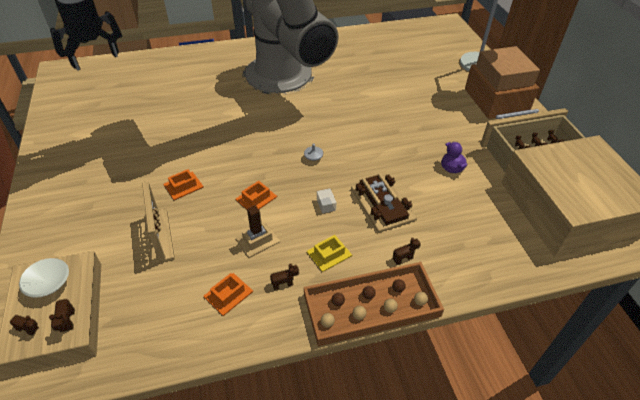

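View pics/top0.png

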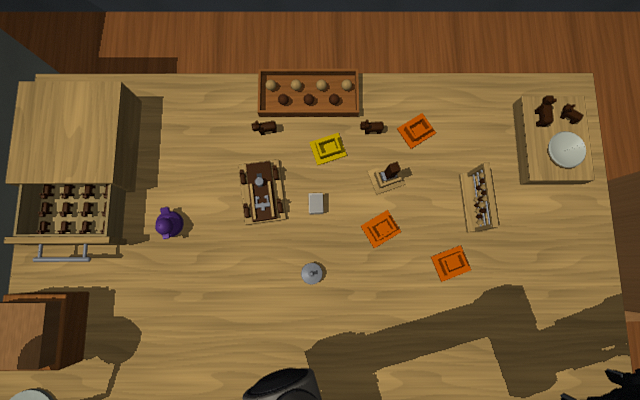

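View pics/wrist0.png

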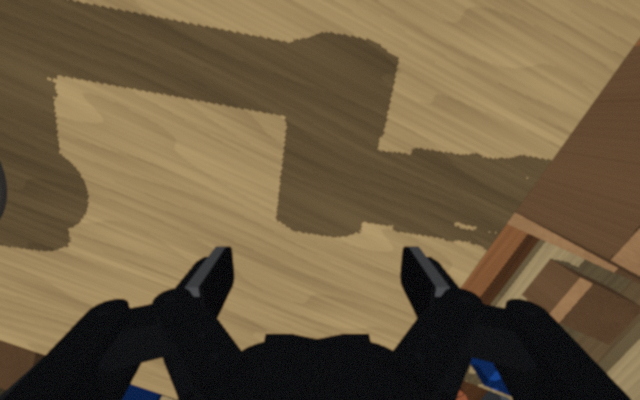

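```bash
cat > h.py <<'E'
import numpy as np,cv2,pickle
from scipy.spatial.transform import Rotation as R
def load(n): return pickle.load(open(f"pics/{n}.pkl","rb"))
def proj(c,P):
    if "T" in c:  # wrist: T tool pose world
        M=np.linalg.inv(c["T"]@c["hand_eye"]); rv=cv2.Rodrigues(M[:3,:3])[0]; t=M[:3,3]
    else: rv,t=c["rvec"],c["tvec"]
    return cv2.projectPoints(np.atleast_2d(np.float64(P)),rv,t,c["K"],None)[0][:,0]
def ray(c,uv,z):
    """intersect pixel with plane z"""
    if "T" in c: M=c["T"]@c["hand_eye"]
    else:
        M=np.eye(4); Rm=cv2.Rodrigues(c["rvec"])[0]; M[:3,:3]=Rm.T; M[:3,3]=-Rm.T@c["tvec"]
    d=M[:3,:3]@np.linalg.inv(c["K"])@np.array([uv[0],uv[1],1.]); o=M[:3,3]
    return o+d*(z-o[2])/d[2]
def Tof(s):
    T=np.eye(4);T[:3,:3]=R.from_euler("xyz",s["tool_rot"]).as_matrix();T[:3,3]=s["ee_pos"];return T
def crop(im,x0,y0,w,h,k,fn):
    a=cv2.resize(im[y0:y0+h,x0:x0+w,::-1],None,fx=k,fy=k,interpolation=cv2.INTER_CUBIC)
    cv2.imwrite(fn,a)
E
python3 - <<'E'
from h import *
c=load("top0");crop(c["image"],345,140,90,65,8,"pics/t_fork.png");crop(c["image"],225,150,70,80,7,"pics/t_toy.png")
c=load("scene0");crop(c["image"],225,190,80,75,8,"pics/s_fork.png");crop(c["image"],340,160,90,80,7,"pics/s_toy.png")
E
```

```text
(no output)
```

View pics/t_fork.png

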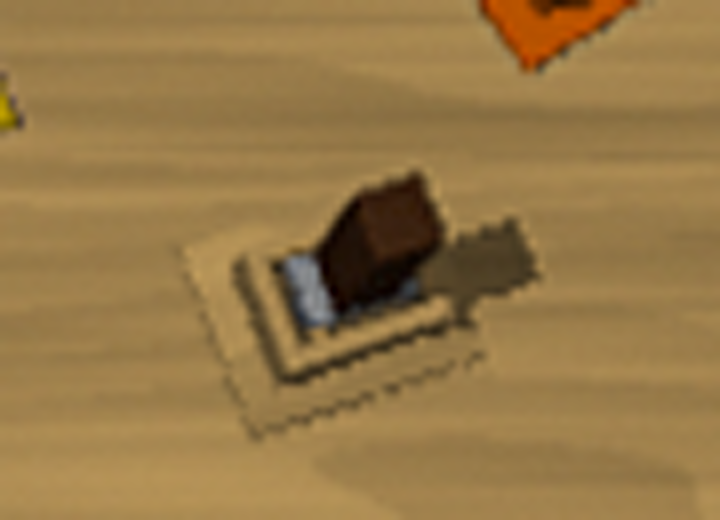

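View pics/t_toy.png

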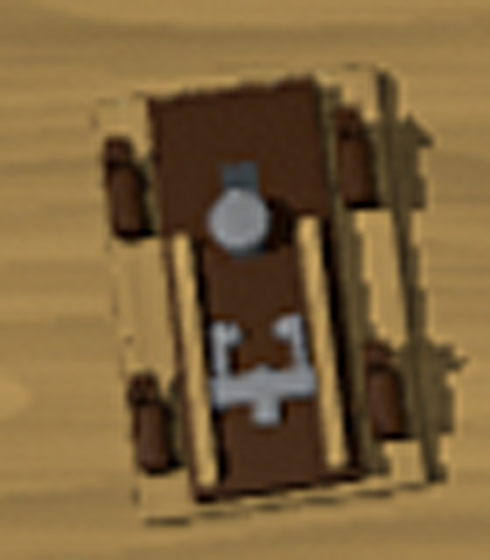

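View pics/s_fork.png

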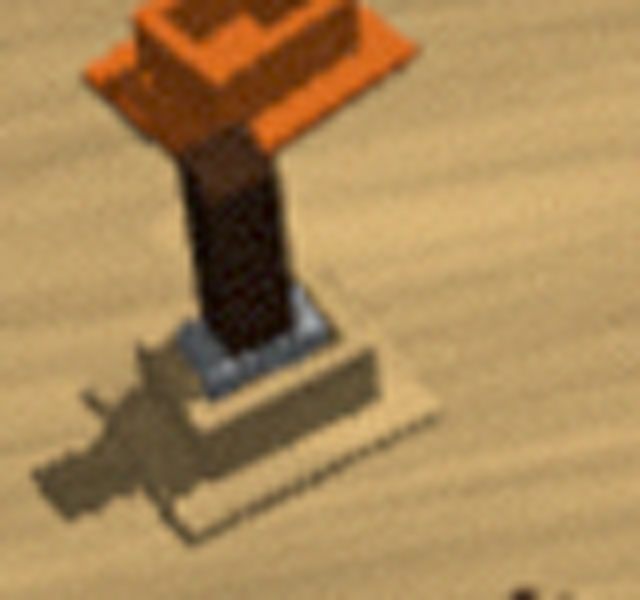

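View pics/s_toy.png

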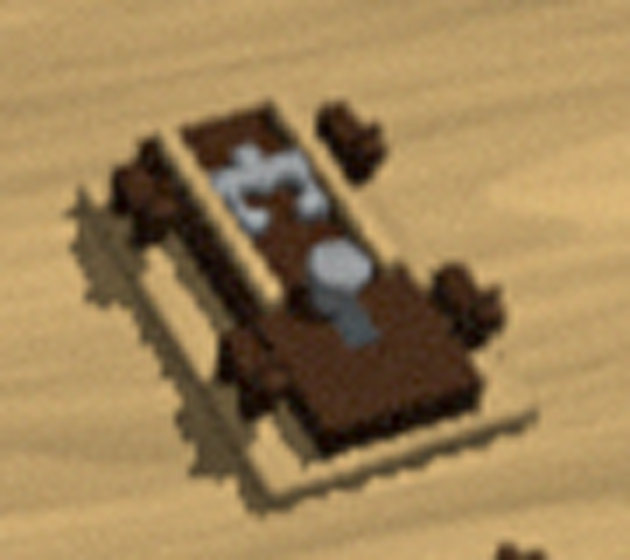

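```bash
cat > fit.py <<'E'
from h import *
from scipy.optimize import least_squares
def px(p,x0,y0,k): return [x0+(p[0]+.5)/k-.5,y0+(p[1]+.5)/k-.5]
def fit(obs,x0):
    """obs: list of (cam, local xyz, uv)"""
    def f(q):
        c,s=np.cos(q[2]),np.sin(q[2]); e=[]
        for cam,l,uv in obs:
            P=[q[0]+c*l[0]-s*l[1],q[1]+s*l[0]+c*l[1],l[2]]
            e.append(proj(cam,P)[0]-uv)
        return np.ravel(e)
    o=least_squares(f,x0,loss="soft_l1"); return o.x,f(o.x).reshape(-1,2)
E
python3 - <<'E'
from fit import *
t=load("top0");s=load("scene0")
np.set_printoptions(precision=4,suppress=True)
for uv,z,n in (((387,178),.006,"stand"),((395.2,166.8),.108,"handletop"),((259.5,181),.045,"shafthead"),((262,204),.03,"clip")): print(n,ray(t,uv,z))
print("handle scene",ray(s,(253.4,209.9),.108))
tk=lambda p:px(p,345,140,8); sk=lambda p:px(p,225,190,8)
tt=lambda p:px(p,225,150,7); st=lambda p:px(p,340,160,7)
# stand yaw: y axis direction along image (28.7,-10.4)
a=ray(t,tk((255,435)),0);b=ray(t,tk((485,352)),0);d=ray(t,tk((180,245)),0)
print(np.linalg.norm(b-a),np.linalg.norm(d-a))
# y axis = from b to a (pointing left, y-ish); x from a to d
yaw=np.arctan2((a-b)[1],(a-b)[0])-np.pi/2; print("yaw0",yaw)
c0=(b+d)/2
obs=[(t,(-.0325,.04,0),tk((255,435))),(t,(-.0325,-.04,0),tk((485,352))),(t,(.0325,.04,0),tk((180,245))),
(s,(.0325,-.04,0),sk((190,545))),(s,(.0325,.04,0),sk((440,415)))]
q,e=fit(obs,[c0[0],c0[1],yaw]);print("stand",q);print(e)
a=ray(t,tt((143,522)),0);b=ray(t,tt((437,485)),0);d=ray(t,tt((97,103)),0);f=ray(t,tt((385,68)),0)
print(np.linalg.norm(b-a),np.linalg.norm(d-a),(a+b)/2,(d+f)/2)
v=(d+f)/2-(a+b)/2; yaw=np.arctan2(v[1],v[0])
obs=[(t,(-.1,.03,.028),tt((195,503))),(t,(-.1,-.03,.028),tt((357,468))),(t,(.046,.03,.028),tt((150,100))),(t,(.046,-.03,.028),tt((322,76))),
(s,(.046,-.03,.028),st((318,432))),(s,(.046,.03,.028),st((478,372))),(s,(-.1,-.03,.028),st((182,130))),(s,(-.1,.03,.028),st((268,100)))]
q,e=fit(obs,[*((a+b+d+f)/4)[:2],yaw]);print("toy",q);print(e)
E
```

```text
stand [ 0.6576 -0.181   0.006 ]
handletop [ 0.6601 -0.1815  0.108 ]
shafthead [0.642  0.1377 0.045 ]
clip [0.5877 0.1326 0.03  ]
handle scene [ 0.6635 -0.1789  0.108 ]
0.07914124223430119 0.06614992555300432
yaw0 0.34491649156024407
stand [ 0.6611 -0.1798  0.3451]
[[-0.254   0.1779]
 [ 0.0583  0.0599]
 [-0.1179  0.5925]
 [ 0.08    0.3227]
 [-0.1965  0.6385]]
0.10591356035306145 0.15623874892793838 [0.548  0.1258 0.    ] [0.7029 0.1467 0.    ]
toy [0.6488 0.1388 0.1258]
[[-0.2626 -0.3144]
 [ 1.0711  1.5198]
 [ 0.2143 -0.3179]
 [-0.4767  0.1261]
 [ 0.1858 -0.5086]
 [ 0.2186  0.9817]
 [-6.8268  0.9031]
 [ 2.4428 -0.8346]]
```

```bash
cat > mv.py <<'E'
from h import *
def rows(s,p,yaw,T=None):
    T=Tof(s) if T is None else T
    Rt=R.from_euler("xyz",[np.pi,0,yaw]).as_matrix()
    d=T[:3,:3].T@(np.array(p)-T[:3,3])/.04
    w=R.from_matrix(T[:3,:3].T@Rt).as_rotvec()*180/np.pi/6
    print("d",np.round(d,3),"w",np.round(w,3))
E
python3 - <<'E'
from mv import *; from plant import r
s=r.get_state()
rows(s,[.60,.085,.40],.13)
rows(s,[.60,.085,.28],.13)
E
```

```text
d [ -8.616 -14.463   0.117] w [-8.0000e-03  9.0000e-03 -1.2013e+01]
d [ -8.612 -14.462   3.117] w [-8.0000e-03  9.0000e-03 -1.2013e+01]
```

Emit:
{"op": "carry_out", "data": {
  "series": [
    {"x":-8.6,"y":-14.46,"z":0.1,"wz":-12},
    {"x":-8.6,"y":-14.46,"z":0.1,"wz":-12},
    {"x":-8.6,"y":-14.46,"z":0.1,"wz":-12},
    {"x":-8.6,"y":-14.46,"z":0.1,"wz":-12},
    {"x":-8.6,"y":-14.46,"z":0.1,"wz":-12},
    {"x":-8.6,"y":-14.46,"z":0.1,"wz":-12},
    {"x":-8.6,"y":-14.46,"z":0.1,"wz":-12},
    {"x":-8.6,"y":-14.46,"z":0.1,"wz":-12}
  ]
}}

```text
validation failed for argument at $.se...
```

Run:
```python
from mv import *; from plant import r
s=r.get_state();print(s["clock"],s["ee_pos"],s["tool_rot"])
rows(s,[.60,.085,.28],.13)
```

```text
0.15 [ 0.22493871 -0.47426755  0.40419446] [-3.14145726e+00  1.14737778e-03 -1.12800959e+00]
d [ -8.612 -14.462   3.117] w [-8.0000e-03  9.0000e-03 -1.2013e+01]
```

Emit:
{"op": "carry_out", "data": {
  "series": [
    {"x":-6,"y":-10,"z":0,"wx":0,"wy":0,"wz":-8,"claw":100},
    {"x":-6,"y":-10,"z":0,"wx":0,"wy":0,"wz":-8,"claw":100},
    {"x":-6,"y":-10,"z":0,"wx":0,"wy":0,"wz":-8,"claw":100},
    {"x":-6,"y":-10,"z":0,"wx":0,"wy":0,"wz":-8,"claw":100},
    {"x":-6,"y":-10,"z":0,"wx":0,"wy":0,"wz":-8,"claw":100},
    {"x":-6,"y":-10,"z":0,"wx":0,"wy":0,"wz":-8,"claw":100},
    {"x":-6,"y":-10,"z":0,"wx":0,"wy":0,"wz":-8,"claw":100},
    {"x":-6,"y":-10,"z":0,"wx":0,"wy":0,"wz":-8,"claw":100}
  ]
}}

```text
clock: 1.15
ee_pos: [0.4846, -0.0834, 0.4045]
tool_rot: [-3.141, 0.0, -0.287]
wrist_force: [-0.2, -0.7, -1.3]
finger_gap: 1.0
```

Run:
```python
from mv import *; from plant import r
s=r.get_state();print(s["clock"],s["ee_pos"],s["tool_rot"])
rows(s,[.60,.085,.28],.13)
```

```text
1.15 [ 0.48459541 -0.08339023  0.40448105] [-3.14121667e+00  2.31010963e-04 -2.87262297e-01]
d [ 1.575 -4.854  3.113] w [-4.000e-03  1.000e-03 -3.985e+00]
```

Emit:
{"op": "carry_out", "data": {
  "series": [
    {"x":1.58,"y":-4.85,"z":3.11,"wx":0,"wy":0,"wz":-4,"claw":100},
    {"x":1.58,"y":-4.85,"z":3.11,"wx":0,"wy":0,"wz":-4,"claw":100},
    {"x":1.58,"y":-4.85,"z":3.11,"wx":0,"wy":0,"wz":-4,"claw":100},
    {"x":1.58,"y":-4.85,"z":3.11,"wx":0,"wy":0,"wz":-4,"claw":100},
    {"x":1.58,"y":-4.85,"z":3.11,"wx":0,"wy":0,"wz":-4,"claw":100},
    {"x":1.58,"y":-4.85,"z":3.11,"wx":0,"wy":0,"wz":-4,"claw":100}
  ]
}}

```text
clock: 1.9
ee_pos: [0.5995, 0.0815, 0.2802]
tool_rot: [3.141, 0.001, 0.129]
wrist_force: [-0.3, 0.4, -0.4]
finger_gap: 1.002
```

```bash
cat > snap.py <<'E'
from mv import *; from plant import r
def snap(name):
    s=r.get_state(); c=r.capture("wrist"); c["T"]=Tof(s); pickle.dump(c,open(f"pics/{name}.pkl","wb"))
    cv2.imwrite(f"pics/{name}.png",c["image"][:,:,::-1]); print(s["clock"],s["ee_pos"],s["tool_rot"],s["joint_velocities"].round(3)); return c
E
python3 -c "from snap import *; snap('w_toy')"
```

```text
1.9 [0.59948962 0.0814882  0.28015955] [3.14127892e+00 7.38179121e-04 1.29010736e-01] [-0.02  -0.031  0.001 -0.001 -0.001  0.001]
```

View pics/w_toy.png

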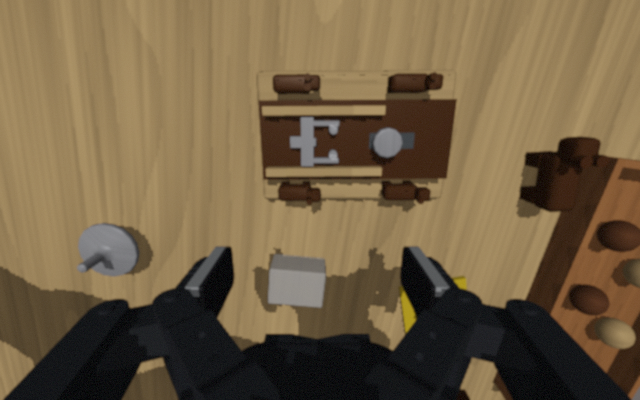

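```bash
python3 -c "
from h import *
c=load('w_toy');crop(c['image'],250,60,215,145,3.7,'pics/w_toyc.png')"
```

```text
(no output)
```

View pics/w_toyc.png

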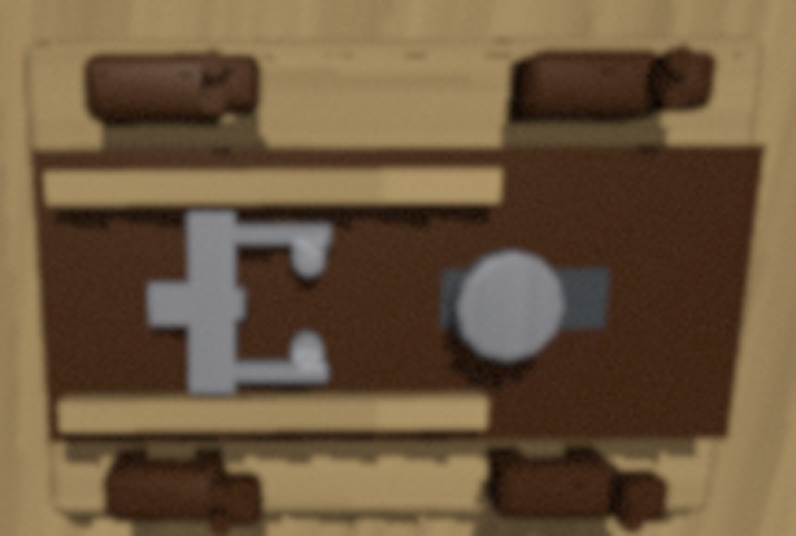

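Run:
```python
from fit import *
np.set_printoptions(precision=4,suppress=True)
c=load("w_toy");k=3.7;p=lambda a:px(a,250,60,k)
obs=[(c,(-.1,.03,.028),p((35,152))),(c,(.046,.03,.028),p((765,148))),(c,(.046,-.03,.028),p((727,437))),(c,(-.1,-.03,.028),p((52,437))),
(c,(-.096,.0195,.036),p((45,207))),(c,(-.008,.0195,.036),p((503,206))),(c,(-.008,-.0195,.036),p((490,394))),(c,(-.096,-.0195,.036),p((57,395)))]
q,e=fit(obs,[.649,.139,.126]);print("toy",q);print(e*k)
co,si=np.cos(q[2]),np.sin(q[2])
def loc(uv,z):
    P=ray(c,p(uv),z); d=P[:2]-q[:2]; return P,np.array([co*d[0]+si*d[1],-si*d[0]+co*d[1]])
for n,uv,z in (("shaft",(511,305),.045),("back",(187,302),.034),("tabend",(147,303),.034),("cornerbk+",(187,210),.034),("cornerbk-",(189,393),.034),("nose+",(308,262),.034),("tip",(331,235),.034),("tip-",(328,372),.034)):
    print(n,*loc(uv,z))
```

```text
toy [0.6511 0.1392 0.1317]
[[-5.0088 -4.6043]
 [ 5.8328 -2.739 ]
 [ 4.1901  5.2395]
 [-4.3601  6.9241]
 [ 0.8942 -3.6927]
 [-0.618  -3.9721]
 [-0.4952  7.6249]
 [ 0.0993  7.7156]]
shaft [0.6438 0.1391 0.045 ] [-0.0072  0.0008]
back [0.5823 0.1305 0.034 ] [-0.0693  0.0005]
tabend [0.5744 0.1293 0.034 ] [-0.0773  0.0003]
cornerbk+ [0.5804 0.1481 0.034 ] [-0.0689  0.0181]
cornerbk- [0.5848 0.1123 0.034 ] [-0.0692 -0.0179]
nose+ [0.6052 0.1413 0.034 ] [-0.0452  0.0082]
tip [0.6089 0.147  0.034 ] [-0.0408  0.0133]
tip- [0.6124 0.1202 0.034 ] [-0.0408 -0.0137]
```

Run:
```python
from mv import *; from plant import r
rows(r.get_state(),[.678,-.227,.36],.345)
```

```text
d [ 0.964  7.889 -1.975] w [ 0.005 -0.004 -2.071]
```

Emit:
{"op": "carry_out", "data": {
  "series": [
    {"x":0,"y":0,"z":-1.5,"wx":0,"wy":0,"wz":-1,"claw":100},
    {"x":0.96,"y":7.9,"z":-2,"wx":0,"wy":0,"wz":-2.07,"claw":100},
    {"x":0.96,"y":7.9,"z":-2,"wx":0,"wy":0,"wz":-2.07,"claw":100},
    {"x":0.96,"y":7.9,"z":-2,"wx":0,"wy":0,"wz":-2.07,"claw":100},
    {"x":0.96,"y":7.9,"z":-2,"wx":0,"wy":0,"wz":-2.07,"claw":100},
    {"x":0.96,"y":7.9,"z":-2,"wx":0,"wy":0,"wz":-2.07,"claw":100},
    {"x":0.96,"y":7.9,"z":-2,"wx":0,"wy":0,"wz":-2.07,"claw":100},
    {"x":0.96,"y":7.9,"z":-2,"wx":0,"wy":0,"wz":-2.07,"claw":100}
  ]
}}

```text
clock: 2.95
ee_pos: [0.6774, -0.2281, 0.361]
tool_rot: [3.141, -0.001, 0.343]
wrist_force: [0.8, 0.2, -0.1]
finger_gap: 0.999
```

```bash
python3 -c "
from snap import *; c=snap('w_st')
crop(c['image'],220,50,200,150,4,'pics/w_stc.png')"
```

```text
2.95 [ 0.67741681 -0.22813769  0.36103571] [ 3.14128019e+00 -6.25254564e-04  3.42921884e-01] [ 0.045 -0.012  0.023  0.006 -0.002  0.004]
```

View pics/w_st.png

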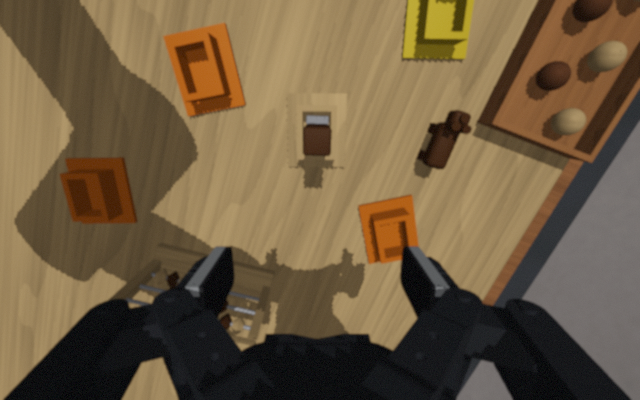

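View pics/w_stc.png

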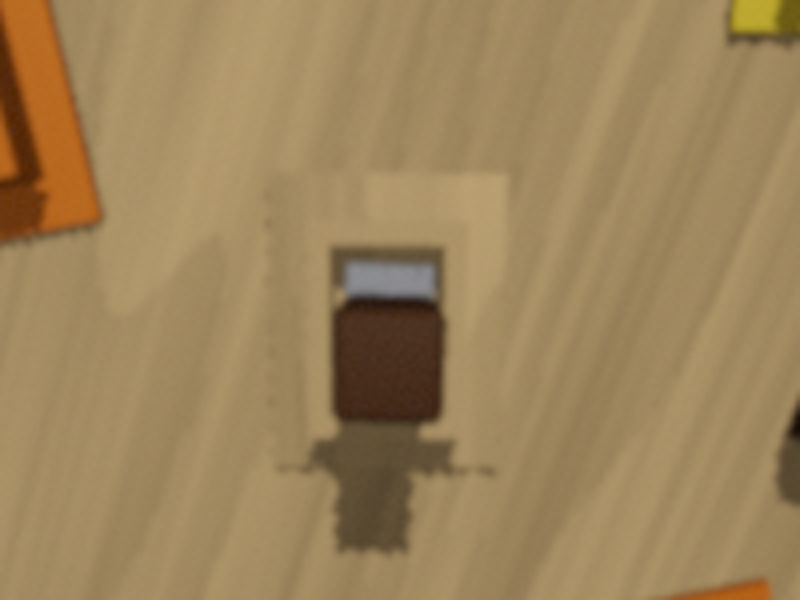

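Run:
```python
from fit import *; from mv import rows
np.set_printoptions(precision=4,suppress=True)
c=load("w_st");k=4;p=lambda a:px(a,220,50,k)
q=np.array([.661,-.18,.343]);co,si=np.cos(q[2]),np.sin(q[2])
def loc(uv,z):
    P=ray(c,p(uv),z); d=P[:2]-q[:2]; return P,np.array([co*d[0]+si*d[1],-si*d[0]+co*d[1]])
for n,uv,z in (("handle",(388.5,362.5),.108),("h+y",(388,304),.108),("h-y",(388,421),.108),("h-x",(335,362),.108),("h+x",(442,362),.108),("cross far",(391,262),.038),("c-x",(346,280),.038),("c+x",(436,280),.038),
 ("rim -x",(331,260),.03),("rim+x",(444,260),.03),("rim+y",(388,247),.03),("f1",(268,178),.006),("f2",(510,172),.006),("f3",(495,470),.0),("f4",(275,468),0)):
    print(n,*loc(uv,z))
```

```text
handle [ 0.6619 -0.18    0.108 ] [ 0.0008 -0.0003]
h+y [ 0.6582 -0.1698  0.108 ] [0.0008 0.0105]
h-y [ 0.6656 -0.1905  0.108 ] [ 0.0007 -0.0115]
h-x [ 0.6523 -0.1834  0.108 ] [-0.0093 -0.0002]
h+x [ 0.6715 -0.1765  0.108 ] [ 0.011  -0.0002]
cross far [ 0.6567 -0.1634  0.038 ] [0.0015 0.0171]
c-x [ 0.6477 -0.1712  0.038 ] [-0.0096  0.0128]
c+x [ 0.6685 -0.1637  0.038 ] [0.0126 0.0128]
rim -x [ 0.6423 -0.1682  0.03  ] [-0.0136  0.0174]
rim+x [ 0.6691 -0.1586  0.03  ] [0.0148 0.0174]
rim+y [ 0.6548 -0.1604  0.03  ] [0.0007 0.0206]
f1 [ 0.6188 -0.1546  0.006 ] [-0.0312  0.0381]
f2 [ 0.679  -0.1315  0.006 ] [0.0332 0.0396]
f3 [ 0.7052 -0.2087  0.    ] [ 0.032  -0.0418]
f4 [ 0.6445 -0.2297  0.    ] [-0.0322 -0.0412]
```

Run:
```python
from mv import *; from plant import r
s=r.get_state()
rows(s,[.662,-.180,.36],.343);rows(s,[.662,-.180,.226],.343)
```

```text
d [ 0.027 -1.232  0.025] w [-0.    -0.004  0.016]
d [ 0.026 -1.232  3.375] w [-0.    -0.004  0.016]
```

Emit:
{"op": "carry_out", "data": {
  "series": [
    {"x":0.03,"y":-1.23,"z":0,"wx":0,"wy":0,"wz":0,"claw":70},
    {"x":0.03,"y":-1.23,"z":0.8,"wx":0,"wy":0,"wz":0,"claw":70},
    {"x":0.03,"y":-1.23,"z":1.8,"wx":0,"wy":0,"wz":0,"claw":70},
    {"x":0.03,"y":-1.23,"z":2.8,"wx":0,"wy":0,"wz":0,"claw":70},
    {"x":0.03,"y":-1.23,"z":3.38,"wx":0,"wy":0,"wz":0,"claw":70},
    {"x":0.03,"y":-1.23,"z":3.38,"wx":0,"wy":0,"wz":0,"claw":70}
  ]
}}

```text
clock: 3.75
ee_pos: [0.662, -0.1782, 0.2237]
tool_rot: [-3.139, 0.003, 0.347]
wrist_force: [0.6, -0.4, -0.8]
finger_gap: 0.7
```

```bash
python3 -c "
from snap import *; c=snap('w_g1'); s=r.get_state(); print(s['wrist_force'],s['finger_gap']); rows(s,[.662,-.18,.226],.343)"
```

```text
3.75 [ 0.66200706 -0.17820129  0.22368363] [-3.13874195e+00  3.05813411e-03  3.47320297e-01] [-0.006 -0.037 -0.055 -0.001  0.019 -0.001]
[-0.30361712 -0.33427815  1.21588107] 0.700442934465094
d [-0.026  0.025 -0.012] w [-0.005  0.004  0.038]
```

View pics/w_g1.png

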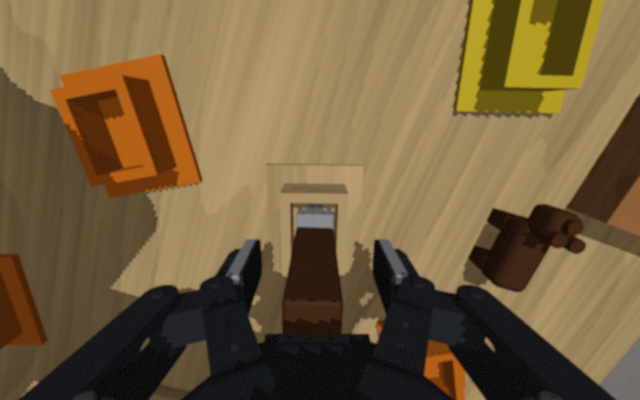

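Emit:
{"op": "carry_out", "data": {
  "series": [
    {"x":0,"y":0,"z":0,"wx":0,"wy":0,"wz":0,"claw":40},
    {"x":0,"y":0,"z":0,"wx":0,"wy":0,"wz":0,"claw":10},
    {"x":0,"y":0,"z":0,"wx":0,"wy":0,"wz":0,"claw":10},
    {"x":0,"y":0,"z":0,"wx":0,"wy":0,"wz":0,"claw":10},
    {"x":0,"y":0,"z":0,"wx":0,"wy":0,"wz":0,"claw":0},
    {"x":0,"y":0,"z":0,"wx":0,"wy":0,"wz":0,"claw":0}
  ],
  "grip_force": 80
}}

```text
clock: 4.55
ee_pos: [0.663, -0.1801, 0.2267]
tool_rot: [3.14, -0.002, 0.345]
wrist_force: [-1.3, 1.0, 6.5]
finger_gap: 0.247
```

```bash
python3 -c "
from snap import *; c=snap('w_g2'); s=r.get_state(); print(s['wrist_force'],s['moment'],s['finger_gap']); crop(c['image'],220,150,200,150,4,'pics/w_g2c.png')"
```

```text
4.55 [ 0.66301091 -0.18008891  0.22672483] [ 3.14028000e+00 -1.78629331e-03  3.45359443e-01] [-0.     0.    -0.001 -0.002  0.002  0.   ]
[-1.37580376  1.21683163  6.6999207 ] [0.24092892 0.19544759 0.00703411] 0.2452435936421121
```

View pics/w_g2c.png

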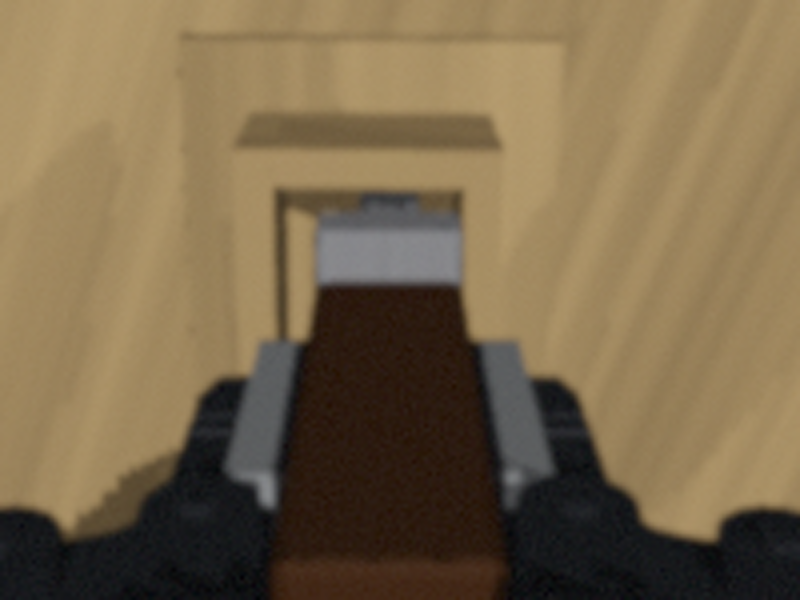

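Emit:
{"op": "carry_out", "data": {
  "series": [
    {"x":-0.03,"y":0,"z":-0.2,"wx":0,"wy":0,"wz":0,"claw":0},
    {"x":-0.03,"y":0,"z":-0.5,"wx":0,"wy":0,"wz":0,"claw":0},
    {"x":-0.03,"y":0,"z":-1,"wx":0,"wy":0,"wz":0,"claw":0},
    {"x":-0.03,"y":0,"z":-1.8,"wx":0,"wy":0,"wz":0,"claw":0},
    {"x":-0.03,"y":0,"z":-2.5,"wx":0,"wy":0,"wz":0,"claw":0},
    {"x":-0.03,"y":0,"z":-2.5,"wx":0,"wy":0,"wz":0,"claw":0},
    {"x":-0.03,"y":0,"z":-2.5,"wx":0,"wy":0,"wz":0,"claw":0}
  ]
}}

```text
clock: 5.48
ee_pos: [0.6613, -0.1804, 0.324]
tool_rot: [-3.141, 0.001, 0.345]
wrist_force: [-0.3, -0.9, -1.8]
finger_gap: 0.25
```

```bash
python3 -c "
from snap import *; c=snap('w_g3'); s=r.get_state(); print(s['wrist_force'],s['moment'],s['finger_gap']); crop(c['image'],220,150,200,150,4,'pics/w_g3c.png')
t=r.capture('scene');crop(t['image'],215,150,100,80,7,'pics/s_g3.png')"
```

```text
5.475 [ 0.66126195 -0.18043829  0.32400356] [-3.14054793e+00  1.31629957e-03  3.45302047e-01] [-0.002  0.018  0.011 -0.001  0.002 -0.001]
[-0.05915645  0.90756923 -1.21308303] [-0.04237894  0.04820729  0.00322946] 0.24805065416050426
```

View pics/w_g3c.png

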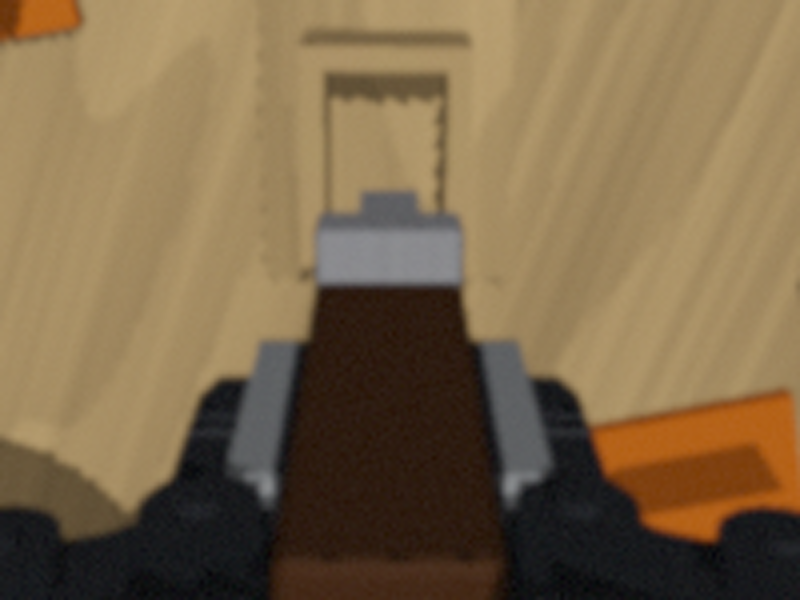

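View pics/s_g3.png

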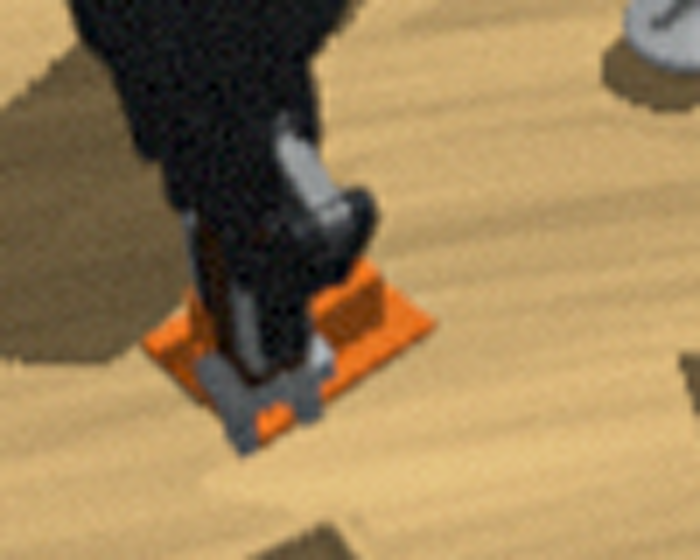

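Run:
```python
from fit import *
np.set_printoptions(precision=4,suppress=True)
c=load("w_g3");k=4
def tool(uv,z):
    M=c["hand_eye"];p=px(uv,220,150,k);d=M[:3,:3]@np.linalg.inv(c["K"])@np.array([p[0],p[1],1.]);o=M[:3,3];return o+d*(z-o[2])/d[2]
for n,uv,z in (("c-x",(317,228),.1887),("c+x",(461,228),.1887),("p-x",(362,192),.2207),("p+x",(418,192),.2207),("hl",(317,286),.1887),("hr",(462,286),.1887),("htop l",(272,556),.1187),("htop r",(506,556),.1187)): print(n,tool(uv,z))
```

```text
c-x [-0.0089 -0.0191  0.1887]
c+x [ 0.0119 -0.0191  0.1887]
p-x [-0.0032 -0.0147  0.2207]
p+x [ 0.0065 -0.0147  0.2207]
hl [-0.0091 -0.0101  0.1887]
hr [ 0.0122 -0.0101  0.1887]
htop l [-0.0087 -0.0125  0.1187]
htop r [ 0.0117 -0.0125  0.1187]
```

```bash
cat > goal.py <<'E'
from snap import *
Q=np.array([.6511,.1392,.1317]); OFF=.0016
def goal(fx,z,fy=.0005):
    c,s_=np.cos(Q[2]),np.sin(Q[2]); a=fx-OFF
    return [Q[0]+c*a-s_*fy,Q[1]+s_*a+c*fy,z]
def where(s):
    T=Tof(s);d=T[:2,3]-Q[:2];c,s_=np.cos(Q[2]),np.sin(Q[2])
    return np.array([c*d[0]+s_*d[1]+OFF,-s_*d[0]+c*d[1],T[2,3]-.2207])
def st():
    s=r.get_state();c,s_=np.cos(Q[2]),np.sin(Q[2]);f=s["wrist_force"]
    print(s["clock"],"fork in toy mm",(where(s)*1e3).round(2),"rot",(s["tool_rot"]-[np.pi,0,Q[2]]).round(4),"F toy",np.round([c*f[0]+s_*f[1],-s_*f[0]+c*f[1],f[2]],2),"gap",round(s["finger_gap"],3));return s
E
python3 - <<'E'
from goal import *
s=st();print(goal(-.083,.324));rows(s,goal(-.083,.324),Q[2])
E
```

```text
5.575 fork in toy mm [ -30.27 -318.17  102.56] rot [-6.2812e+00  2.4000e-03  2.1370e-01] F toy [ 0.07 -0.7  -1.76] gap 0.247
[np.float64(0.5671669691757251), np.float64(0.12858603106037567), 0.324]
d [ 4.010e-01 -8.065e+00 -4.000e-03] w [-0.016  0.024  2.041]
```

Emit:
{"op": "carry_out", "data": {
  "series": [
    {"x":0.2,"y":-1.2,"z":0,"wx":0,"wy":0,"wz":0.5,"claw":0},
    {"x":0.25,"y":-2.6,"z":0,"wx":0,"wy":0,"wz":1,"claw":0},
    {"x":0.3,"y":-4.1,"z":0,"wx":0,"wy":0,"wz":1.5,"claw":0},
    {"x":0.35,"y":-5.6,"z":0,"wx":0,"wy":0,"wz":2.04,"claw":0},
    {"x":0.4,"y":-7,"z":0,"wx":0,"wy":0,"wz":2.04,"claw":0},
    {"x":0.4,"y":-8.06,"z":0,"wx":0,"wy":0,"wz":2.04,"claw":0},
    {"x":0.4,"y":-8.06,"z":0,"wx":0,"wy":0,"wz":2.04,"claw":0},
    {"x":0.4,"y":-8.06,"z":0,"wx":0,"wy":0,"wz":2.04,"claw":0}
  ]
}}

```text
clock: 6.58
ee_pos: [0.5676, 0.1279, 0.3244]
tool_rot: [3.141, 0.001, 0.132]
wrist_force: [-0.3, -0.9, -1.3]
finger_gap: 0.249
```

Run:
```python
from goal import *
s=st();rows(s,goal(-.083,.324),Q[2]);rows(s,goal(-.083,.263),Q[2])
```

```text
6.575 fork in toy mm [-82.65  -0.21 103.68] rot [-0.0005  0.0011  0.0004] F toy [-0.37 -0.83 -1.29] gap 0.249
d [-0.009 -0.018  0.01 ] w [0.005 0.01  0.003]
d [-0.007 -0.018  1.535] w [0.005 0.01  0.003]
```

Emit:
{"op": "carry_out", "data": {
  "series": [
    {"x":-0.01,"y":-0.02,"z":0.5,"wx":0,"wy":0,"wz":0,"claw":0},
    {"x":-0.01,"y":-0.02,"z":1.1,"wx":0,"wy":0,"wz":0,"claw":0},
    {"x":-0.01,"y":-0.02,"z":1.53,"wx":0,"wy":0,"wz":0,"claw":0},
    {"x":-0.01,"y":-0.02,"z":1.53,"wx":0,"wy":0,"wz":0,"claw":0}
  ]
}}

```text
clock: 7.08
ee_pos: [0.5671, 0.1275, 0.2622]
tool_rot: [3.141, 0.004, 0.13]
wrist_force: [-0.1, 1.2, -0.9]
finger_gap: 0.246
```

Run:
```python
from goal import *
s=st();c=snap("w_p1");crop(c['image'],220,120,220,160,3.6,'pics/w_p1c.png')
rows(s,goal(-.083,.2502),Q[2])
t=r.capture("top");crop(t['image'],225,140,90,90,6.5,'pics/t_p1.png')
t=r.capture("scene");crop(t['image'],330,130,100,100,6,'pics/s_p1.png')
```

```text
7.075 fork in toy mm [-83.24  -0.55  41.51] rot [-0.0002  0.0035 -0.002 ] F toy [ 0.1   1.2  -0.92] gap 0.246
7.075 [0.56706518 0.12751007 0.2622096 ] [3.14141341 0.00351393 0.12968438] [ 0.009 -0.031 -0.034  0.003  0.019  0.002]
d [ 0.007 -0.026  0.3  ] w [ 0.002  0.034 -0.019]
```

View pics/w_p1c.png

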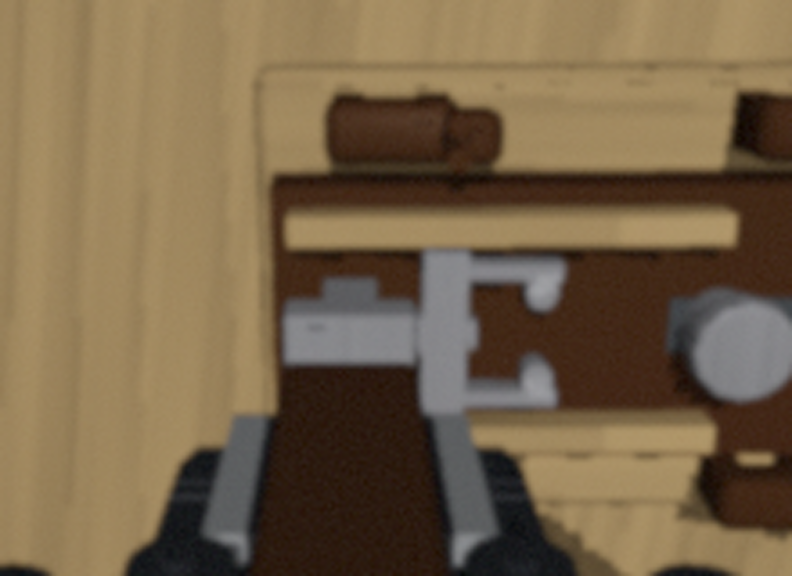

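View pics/s_p1.png

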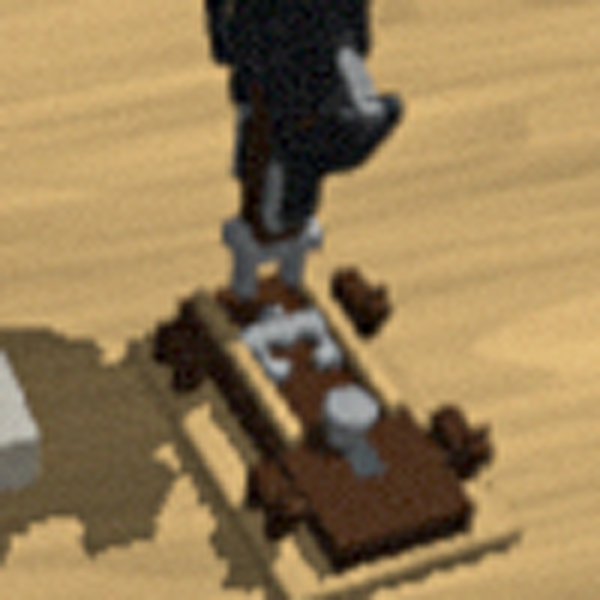

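Run:
```python
from fit import *
import goal
np.set_printoptions(precision=4,suppress=True)
q=goal.Q
c=load("w_p1");p=lambda a:px(a,220,120,3.6);co,si=np.cos(q[2]),np.sin(q[2])
def loc(uv,z):
    P=ray(c,p(uv),z); d=P[:2]-q[:2]; return np.array([co*d[0]+si*d[1],-si*d[0]+co*d[1]])
for n,uv,z in (("prong l",(322,278),.0415),("prong r",(378,278),.0415),("cross l",(284,302),.0735),("cross r",(416,302),.0735),("clip+",(421,250),.034),("clip-",(420,413),.034),("backmid",(421,330),.034),("shaft",(743,350),.045),("railend+",(738,247),.036),("railend-",(715,415),.036)): print(n,loc(uv,z))
```

```text
prong l [-0.0891  0.015 ]
prong r [-0.0784  0.015 ]
cross l [-0.0942  0.0207]
cross r [-0.0731  0.0207]
clip+ [-0.0698  0.0185]
clip- [-0.0693 -0.0165]
backmid [-0.0694  0.0018]
shaft [-0.0084  0.0016]
railend+ [-0.008   0.0196]
railend- [-0.0089 -0.0161]
```

Emit:
{"op": "carry_out", "data": {
  "series": [
    {"x":0,"y":-0.02,"z":0.1,"wx":0,"wy":0.03,"wz":0,"claw":0},
    {"x":0,"y":-0.02,"z":0.2,"wx":0,"wy":0.03,"wz":0,"claw":0},
    {"x":0,"y":-0.02,"z":0.28,"wx":0,"wy":0.03,"wz":0,"claw":0},
    {"x":0,"y":-0.02,"z":0.28,"wx":0,"wy":0.03,"wz":0,"claw":0}
  ]
}}

```text
clock: 7.72
ee_pos: [0.5668, 0.1299, 0.2523]
tool_rot: [3.142, -0.002, 0.132]
wrist_force: [-0.5, -0.7, -0.9]
finger_gap: 0.246
```

Run:
```python
from goal import *
s=st();c=snap("w_p2");crop(c['image'],220,120,220,160,3.6,'pics/w_p2c.png')
```

```text
7.725 fork in toy mm [-83.23   1.82  31.65] rot [-0.0001 -0.0025  0.0002] F toy [-0.62 -0.66 -0.85] gap 0.246
7.725 [0.56676835 0.12986596 0.25234938] [ 3.14151221e+00 -2.48631981e-03  1.31918559e-01] [-0.001 -0.004 -0.005 -0.001  0.004 -0.   ]
```

View pics/w_p2c.png

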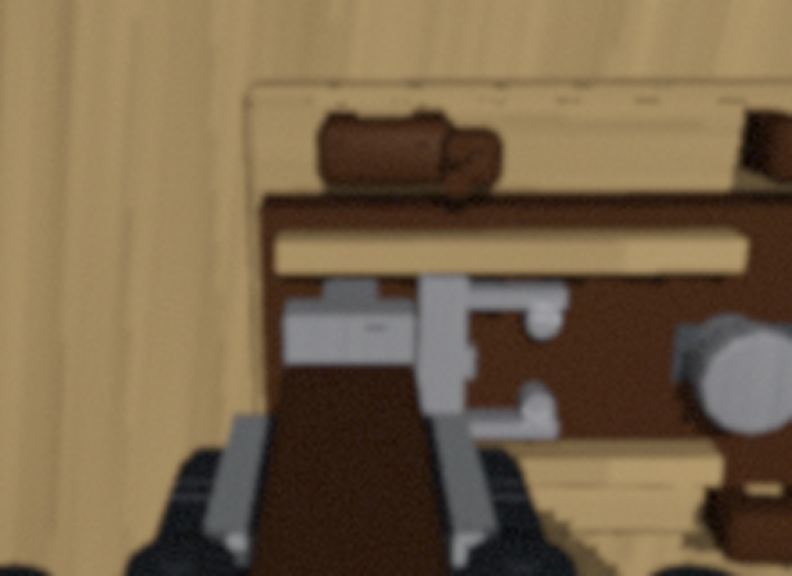

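Run:
```python
from goal import *
for i in range(4): st(); r.capture("wrist")
```

```text
7.775 fork in toy mm [-83.15   1.81  31.86] rot [-0.0001 -0.0029  0.0002] F toy [ 0.26 -0.52 -0.65] gap 0.25
7.825 fork in toy mm [-83.08   1.81  31.98] rot [-0.0001 -0.0032  0.0002] F toy [-0.65  0.06 -0.74] gap 0.251
7.875 fork in toy mm [-83.08   1.81  32.05] rot [-0.0001 -0.0033  0.0001] F toy [ 0.26  0.13 -1.27] gap 0.246
7.925 fork in toy mm [-83.05   1.76  32.09] rot [-0.0001 -0.0034  0.0001] F toy [ 0.88  0.63 -0.56] gap 0.248
```

Emit:
{"op": "carry_out", "data": {
  "series": [
    {"x":0,"y":0.02,"z":0.05,"wx":0,"wy":-0.03,"wz":0,"claw":0},
    {"x":0.1,"y":0.02,"z":0.05,"wx":0,"wy":-0.03,"wz":0,"claw":0},
    {"x":0.1,"y":0.02,"z":0.05,"wx":0,"wy":-0.03,"wz":0,"claw":0},
    {"x":0.1,"y":0.02,"z":0.05,"wx":0,"wy":-0.03,"wz":0,"claw":0}
  ]
}}

```text
clock: 8.48
ee_pos: [0.571, 0.1295, 0.2506]
tool_rot: [3.141, 0.0, 0.132]
wrist_force: [-0.1, 0.6, -1.6]
finger_gap: 0.246
```

Run:
```python
from goal import *
for i in range(3): st(); r.capture("wrist")
c=snap("w_p3");crop(c['image'],220,120,220,160,3.6,'pics/w_p3c.png');st()
```

```text
8.475 fork in toy mm [-79.06   0.93  29.95] rot [-0.0001  0.      0.0001] F toy [ 0.03  0.64 -1.62] gap 0.246
8.525 fork in toy mm [-79.11   0.96  29.96] rot [-0.0001  0.0001  0.0001] F toy [ 0.59 -0.2  -0.49] gap 0.247
8.575 fork in toy mm [-79.16   0.96  29.96] rot [-0.0001  0.0001  0.0001] F toy [ 0.26  0.37 -1.74] gap 0.249
8.625 [0.57093787 0.1295454  0.25069803] [3.14151463e+00 6.56017926e-06 1.31805913e-01] [ 0.001  0.001 -0.001 -0.002 -0.001  0.001]
8.675 fork in toy mm [-79.14   0.97  30.01] rot [-0.0001 -0.      0.0002] F toy [ 0.08 -0.4  -1.08] gap 0.25
```

View pics/w_p3c.png

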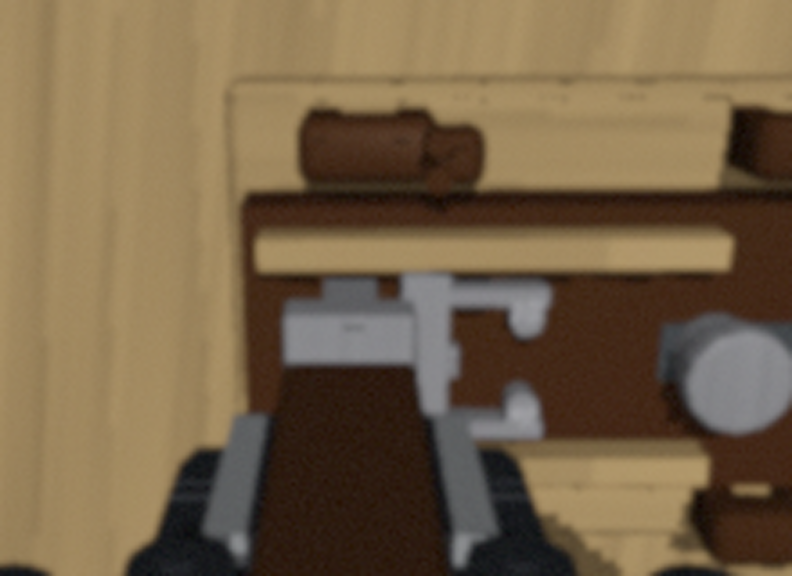

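Emit:
{"op": "carry_out", "data": {
  "series": [
    {"x":0.06,"y":0,"z":0.02,"wx":0,"wy":0,"wz":0,"claw":0},
    {"x":0.12,"y":0,"z":0.02,"wx":0,"wy":0,"wz":0,"claw":0},
    {"x":0.24,"y":0,"z":0.02,"wx":0,"wy":0,"wz":0,"claw":0},
    {"x":0.36,"y":0,"z":0.02,"wx":0,"wy":0,"wz":0,"claw":0},
    {"x":0.48,"y":0,"z":0.02,"wx":0,"wy":0,"wz":0,"claw":0},
    {"x":0.6,"y":0,"z":0.02,"wx":0,"wy":0,"wz":0,"claw":0},
    {"x":0.68,"y":0,"z":0.02,"wx":0,"wy":0,"wz":0,"claw":0},
    {"x":0.72,"y":0,"z":0.02,"wx":0,"wy":0,"wz":0,"claw":0}
  ]
}}

```text
clock: 9.68
ee_pos: [0.5997, 0.1334, 0.2498]
tool_rot: [3.142, 0.0, 0.132]
wrist_force: [-0.6, -0.2, -1.2]
finger_gap: 0.247
```

Run:
```python
from goal import *
for i in range(3): st(); r.capture("wrist")
c=snap("w_p4");crop(c['image'],220,120,220,160,3.6,'pics/w_p4c.png');st()
```

```text
9.675 fork in toy mm [-50.14   0.97  29.12] rot [-0.0001  0.0001  0.0001] F toy [-0.62 -0.13 -1.2 ] gap 0.247
9.725 fork in toy mm [-50.07   0.92  29.14] rot [-0.0001 -0.0001  0.    ] F toy [-0.34 -0.29 -1.45] gap 0.247
9.775 fork in toy mm [-50.19   0.98  29.17] rot [-0.0001 -0.0001  0.0001] F toy [ 0.04  0.02 -1.06] gap 0.245
9.825 [0.59952746 0.13331318 0.24985076] [3.14151182e+00 6.73797773e-07 1.31753574e-01] [-0.001 -0.002  0.005 -0.002 -0.001  0.002]
9.875 fork in toy mm [-50.37   0.94  29.15] rot [-0.0001  0.0001  0.0001] F toy [ 0.18  1.45 -1.92] gap 0.249
```

View pics/w_p4c.png

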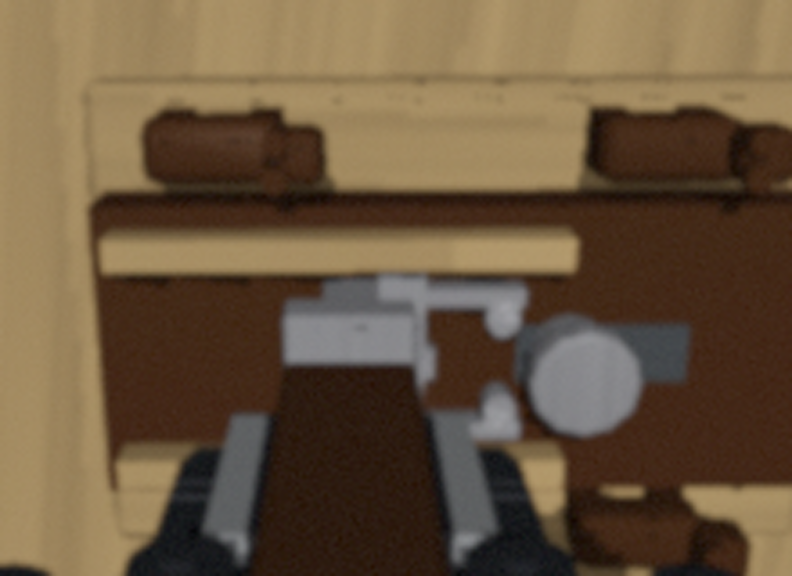

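Emit:
{"op": "carry_out", "data": {
  "series": [
    {"x":0.04,"y":0,"z":0,"wx":0,"wy":0,"wz":0,"claw":0},
    {"x":0.08,"y":0,"z":0,"wx":0,"wy":0,"wz":0,"claw":0},
    {"x":0.12,"y":0,"z":0,"wx":0,"wy":0,"wz":0,"claw":0},
    {"x":0.16,"y":0,"z":0,"wx":0,"wy":0,"wz":0,"claw":0},
    {"x":0.16,"y":0,"z":0,"wx":0,"wy":0,"wz":0,"claw":0}
  ]
}}

```text
clock: 10.5
ee_pos: [0.606, 0.1342, 0.2499]
tool_rot: [3.141, -0.0, 0.132]
wrist_force: [-0.4, 0.1, -1.0]
finger_gap: 0.249
```

Run:
```python
from goal import *
for i in range(3): st(); r.capture("wrist")
```

```text
10.5 fork in toy mm [-43.77   0.95  29.19] rot [-0.0001 -0.0003  0.0001] F toy [-0.4   0.17 -1.01] gap 0.249
10.55 fork in toy mm [-43.85   0.95  29.15] rot [-0.0001 -0.0001  0.0001] F toy [-0.26 -0.51 -0.86] gap 0.25
10.6 fork in toy mm [-43.88   0.97  29.2 ] rot [-0.0001 -0.0001  0.0001] F toy [-0.24  0.83 -1.48] gap 0.248
```

Now into contact in small steps.

Emit:
{"op": "carry_out", "data": {
  "series": [
    {"x":0.025,"y":0,"z":0,"wx":0,"wy":0,"wz":0,"claw":0},
    {"x":0.05,"y":0,"z":0,"wx":0,"wy":0,"wz":0,"claw":0},
    {"x":0.075,"y":0,"z":0,"wx":0,"wy":0,"wz":0,"claw":0},
    {"x":0.075,"y":0,"z":0,"wx":0,"wy":0,"wz":0,"claw":0}
  ]
}}

```text
clock: 11.15
ee_pos: [0.6085, 0.1346, 0.2498]
tool_rot: [-3.142, 0.001, 0.132]
wrist_force: [-2.8, 0.2, -0.2]
finger_gap: 0.247
```

Run:
```python
from goal import *
for i in range(2): st(); r.capture("wrist")
```

```text
11.15 fork in toy mm [-41.19   1.04  29.07] rot [-6.2832e+00  1.3000e-03  1.0000e-04] F toy [-2.79  0.54 -0.23] gap 0.247
11.2 fork in toy mm [-41.19   1.02  29.04] rot [-6.2832e+00  1.2000e-03  1.0000e-04] F toy [-3.38  0.66 -0.31] gap 0.251
```

Emit:
{"op": "carry_out", "data": {
  "series": [
    {"x":0.025,"y":0,"z":0,"wx":0,"wy":0,"wz":0,"claw":0},
    {"x":0.05,"y":0,"z":0,"wx":0,"wy":0,"wz":0,"claw":0},
    {"x":0.05,"y":0,"z":0,"wx":0,"wy":0,"wz":0,"claw":0}
  ]
}}

```text
clock: 11.62
ee_pos: [0.6104, 0.1348, 0.2497]
tool_rot: [3.142, 0.002, 0.132]
wrist_force: [-4.9, 0.1, 1.6]
finger_gap: 0.253
```

Run:
```python
from goal import *
for i in range(2): st(); r.capture("wrist")
```

```text
11.625 fork in toy mm [-39.33   1.02  29.03] rot [-0.      0.002   0.0002] F toy [-4.88  0.78  1.56] gap 0.253
11.675 fork in toy mm [-39.34   1.01  29.04] rot [-0.      0.0019  0.0002] F toy [-4.65  0.77  1.91] gap 0.246
```

Emit:
{"op": "carry_out", "data": {
  "series": [
    {"x":0.025,"y":0,"z":-0.01,"wx":0,"wy":0,"wz":0,"claw":0},
    {"x":0.05,"y":0,"z":-0.015,"wx":0,"wy":0,"wz":0,"claw":0},
    {"x":0.05,"y":0,"z":-0.015,"wx":0,"wy":0,"wz":0,"claw":0}
  ]
}}

```text
clock: 12.1
ee_pos: [0.613, 0.1351, 0.2504]
tool_rot: [3.142, -0.0, 0.132]
wrist_force: [-3.5, -0.2, -1.9]
finger_gap: 0.246
```

Run:
```python
from goal import *
for i in range(2): st(); c=r.capture("wrist")
crop(c['image'],220,120,220,160,3.6,'pics/w_p5c.png')
```

```text
12.1 fork in toy mm [-36.74   0.95  29.71] rot [-0.     -0.0004  0.    ] F toy [-3.5   0.24 -1.93] gap 0.246
12.15 fork in toy mm [-36.74   0.96  29.75] rot [-0.0001 -0.0005  0.    ] F toy [-2.25  0.36 -1.35] gap 0.245
```

View pics/w_p5c.png

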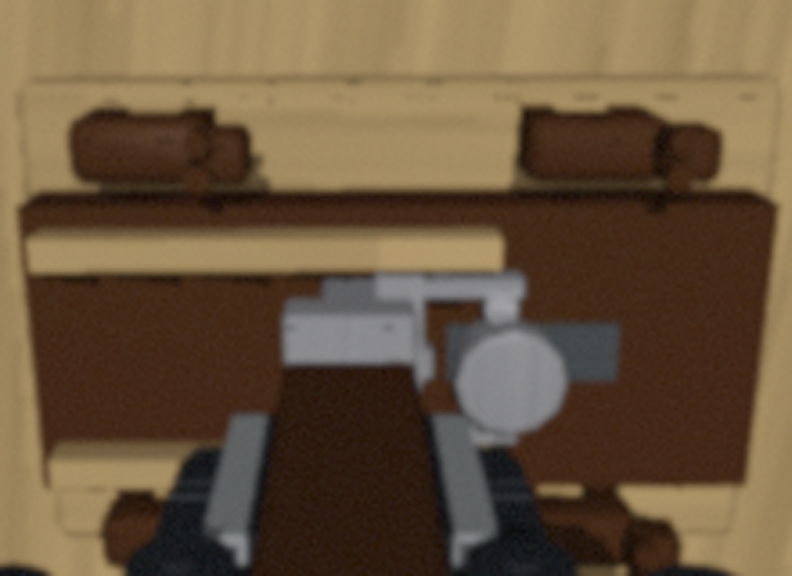

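Emit:
{"op": "carry_out", "data": {
  "series": [
    {"x":0.025,"y":0,"z":0,"wx":0,"wy":0,"wz":0,"claw":0},
    {"x":0.05,"y":0,"z":0,"wx":0,"wy":0,"wz":0,"claw":0},
    {"x":0.075,"y":0,"z":0,"wx":0,"wy":0,"wz":0,"claw":0},
    {"x":0.075,"y":0,"z":0,"wx":0,"wy":0,"wz":0,"claw":0}
  ]
}}

```text
clock: 12.7
ee_pos: [0.6164, 0.1354, 0.2509]
tool_rot: [3.141, -0.002, 0.132]
wrist_force: [-0.1, 0.5, -0.9]
finger_gap: 0.247
```

Run:
```python
from goal import *
for i in range(2): st(); r.capture("wrist")
```

```text
12.7 fork in toy mm [-33.3    0.81  30.18] rot [-0.0004 -0.0024 -0.    ] F toy [-0.04  0.55 -0.91] gap 0.247
12.75 fork in toy mm [-33.37   0.81  30.21] rot [-0.0003 -0.0023 -0.    ] F toy [-0.29 -0.51 -1.02] gap 0.248
```

Emit:
{"op": "carry_out", "data": {
  "series": [
    {"x":0.02,"y":0,"z":0,"wx":0,"wy":0,"wz":0,"claw":0},
    {"x":0.04,"y":0,"z":0,"wx":0,"wy":0,"wz":0,"claw":0},
    {"x":0.04,"y":0,"z":0,"wx":0,"wy":0,"wz":0,"claw":0}
  ]
}}

```text
clock: 13.18
ee_pos: [0.6175, 0.1357, 0.2505]
tool_rot: [3.141, -0.0, 0.132]
wrist_force: [0.7, -0.0, -0.8]
finger_gap: 0.246
```

Run:
```python
from goal import *
for i in range(3): st(); c=r.capture("wrist")
crop(c['image'],220,120,220,160,3.6,'pics/w_p6c.png')
```

```text
13.175 fork in toy mm [-32.21   0.92  29.84] rot [-0.0001 -0.0003  0.    ] F toy [ 0.64 -0.13 -0.8 ] gap 0.246
13.225 fork in toy mm [-32.24   0.95  29.78] rot [-0.0001 -0.0002  0.0001] F toy [-0.4   0.37 -1.32] gap 0.247
13.275 fork in toy mm [-32.25   0.95  29.79] rot [-0.0001 -0.0003  0.    ] F toy [-0.11 -0.15 -0.47] gap 0.249
```

View pics/w_p6c.png

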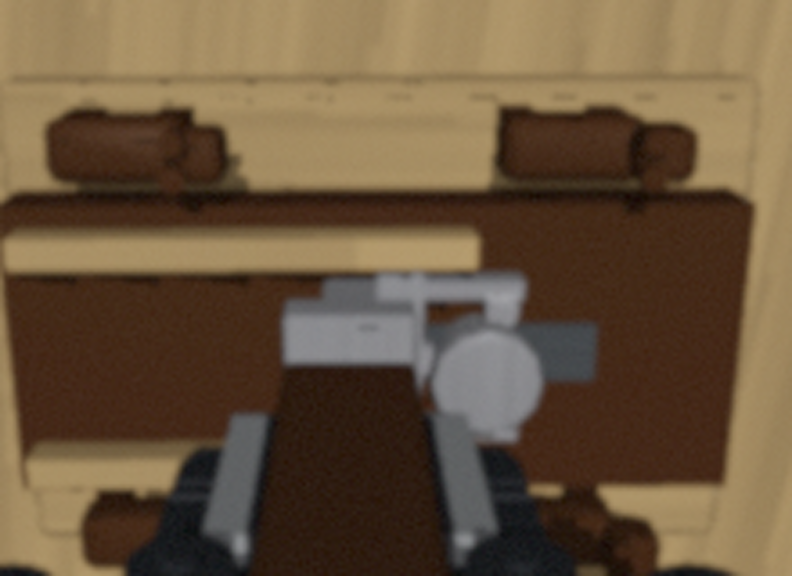

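Emit:
{"op": "carry_out", "data": {
  "series": [
    {"x":0.02,"y":0,"z":0,"wx":0,"wy":0,"wz":0,"claw":0},
    {"x":0.04,"y":0,"z":0,"wx":0,"wy":0,"wz":0,"claw":0},
    {"x":0.04,"y":0,"z":0,"wx":0,"wy":0,"wz":0,"claw":0}
  ]
}}

```text
clock: 13.7
ee_pos: [0.6191, 0.1359, 0.2505]
tool_rot: [3.141, -0.0, 0.132]
wrist_force: [0.1, -0.1, -1.0]
finger_gap: 0.246
```

Run:
```python
from goal import *
for i in range(3): st(); c=r.capture("wrist")
```

```text
13.7 fork in toy mm [-30.58   0.97  29.79] rot [-0.0001 -0.0004  0.0001] F toy [ 0.1  -0.14 -1.03] gap 0.246
13.75 fork in toy mm [-30.62   0.95  29.79] rot [-0.0001 -0.0003  0.0001] F toy [ 0.4  -0.1  -0.99] gap 0.248
13.8 fork in toy mm [-30.64   0.93  29.79] rot [-0.0001 -0.0002  0.0001] F toy [ 0.34 -0.41 -1.93] gap 0.246
```

Emit:
{"op": "carry_out", "data": {
  "series": [
    {"x":0.01,"y":0,"z":0,"wx":0,"wy":0,"wz":0,"claw":0},
    {"x":0.015,"y":0,"z":0,"wx":0,"wy":0,"wz":0,"claw":0},
    {"x":0.015,"y":0,"z":0,"wx":0,"wy":0,"wz":0,"claw":0}
  ]
}}

```text
clock: 14.22
ee_pos: [0.6195, 0.136, 0.2505]
tool_rot: [3.142, 0.0, 0.132]
wrist_force: [-1.2, -0.4, 0.1]
finger_gap: 0.251
```

Run:
```python
from goal import *
for i in range(3): st(); c=r.capture("wrist")
```

```text
14.225 fork in toy mm [-30.16   0.97  29.77] rot [-0.0001  0.0002  0.0001] F toy [-1.28 -0.2   0.08] gap 0.251
14.275 fork in toy mm [-30.15   0.96  29.76] rot [-0.0001  0.0002  0.0001] F toy [-1.02 -0.09 -0.51] gap 0.247
14.325 fork in toy mm [-30.15   0.95  29.75] rot [-0.0001  0.0001  0.0001] F toy [-0.43 -0.26 -0.87] gap 0.245
```

Emit:
{"op": "carry_out", "data": {
  "series": [
    {"x":0.01,"y":0,"z":0,"wx":0,"wy":0,"wz":0,"claw":0},
    {"x":0.01,"y":0,"z":0,"wx":0,"wy":0,"wz":0,"claw":0}
  ]
}}

```text
clock: 14.62
ee_pos: [0.6199, 0.136, 0.2505]
tool_rot: [3.141, 0.0, 0.132]
wrist_force: [-0.0, -0.3, -1.1]
finger_gap: 0.246
```

Run:
```python
from goal import *
for i in range(2): st(); c=r.capture("wrist")
```

```text
14.625 fork in toy mm [-29.7    0.95  29.77] rot [-0.0001  0.      0.0001] F toy [-0.07 -0.25 -1.15] gap 0.246
14.675 fork in toy mm [-29.71   0.95  29.75] rot [-0.0001  0.      0.0001] F toy [-1.35 -0.41 -1.72] gap 0.244
```

Emit:
{"op": "carry_out", "data": {
  "series": [
    {"x":0.01,"y":0,"z":0,"wx":0,"wy":0,"wz":0,"claw":0},
    {"x":0.01,"y":0,"z":0,"wx":0,"wy":0,"wz":0,"claw":0}
  ]
}}

```text
clock: 14.98
ee_pos: [0.6203, 0.1361, 0.2505]
tool_rot: [3.142, 0.0, 0.132]
wrist_force: [-0.8, 0.4, -1.1]
finger_gap: 0.246
```

Run:
```python
from goal import *
for i in range(2): st(); c=r.capture("wrist")
```

```text
14.975 fork in toy mm [-29.3    0.94  29.8 ] rot [-0.0001  0.      0.    ] F toy [-0.7   0.5  -1.06] gap 0.246
15.025 fork in toy mm [-29.32   0.95  29.78] rot [-0.0001  0.0001  0.0001] F toy [-1.58 -0.41 -0.66] gap 0.25
```

Emit:
{"op": "carry_out", "data": {
  "series": [
    {"x":0.01,"y":0,"z":0,"wx":0,"wy":0,"wz":0,"claw":0},
    {"x":0.01,"y":0,"z":0,"wx":0,"wy":0,"wz":0,"claw":0}
  ]
}}

```text
clock: 15.32
ee_pos: [0.6207, 0.1362, 0.2505]
tool_rot: [3.142, 0.0, 0.132]
wrist_force: [-1.1, -0.4, -0.9]
finger_gap: 0.245
```

Run:
```python
from goal import *
for i in range(2): st(); c=r.capture("wrist")
```

```text
15.325 fork in toy mm [-28.91   0.97  29.75] rot [-0.0001  0.0001  0.0001] F toy [-1.15 -0.25 -0.88] gap 0.245
15.375 fork in toy mm [-28.9    0.93  29.76] rot [-0.0001  0.      0.0001] F toy [-1.14 -0.25 -0.32] gap 0.251
```

Emit:
{"op": "carry_out", "data": {
  "series": [
    {"x":0.01,"y":0,"z":0,"wx":0,"wy":0,"wz":0,"claw":0},
    {"x":0.01,"y":0,"z":0,"wx":0,"wy":0,"wz":0,"claw":0}
  ]
}}

```text
clock: 15.68
ee_pos: [0.621, 0.1362, 0.2505]
tool_rot: [3.142, 0.001, 0.132]
wrist_force: [-3.2, -0.3, -0.5]
finger_gap: 0.245
```

Run:
```python
from goal import *
for i in range(2): st(); c=r.capture("wrist")
crop(c['image'],220,120,220,160,3.6,'pics/w_p7c.png')
```

```text
15.675 fork in toy mm [-28.65   0.94  29.77] rot [-0.0001  0.0006  0.    ] F toy [-3.19  0.16 -0.47] gap 0.245
15.725 fork in toy mm [-28.66   0.95  29.77] rot [-0.0001  0.0006  0.0001] F toy [-2.03 -0.01 -0.06] gap 0.25
```

View pics/w_p7c.png

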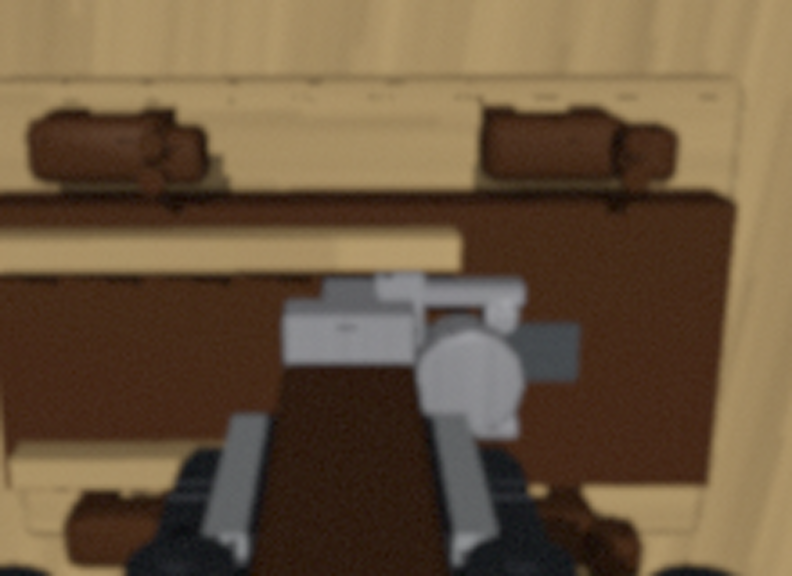

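Emit:
{"op": "carry_out", "data": {
  "series": [
    {"x":0.01,"y":0,"z":0,"wx":0,"wy":0,"wz":0,"claw":0},
    {"x":0.01,"y":0,"z":0,"wx":0,"wy":0,"wz":0,"claw":0}
  ]
}}

```text
clock: 16.02
ee_pos: [0.6213, 0.1362, 0.2504]
tool_rot: [3.141, 0.001, 0.132]
wrist_force: [-4.2, -1.0, 1.4]
finger_gap: 0.244
```

Run:
```python
from goal import *
for i in range(2): st(); c=r.capture("wrist")
```

```text
16.025 fork in toy mm [-28.37   0.95  29.74] rot [-0.0001  0.0011  0.0001] F toy [-4.33 -0.39  1.42] gap 0.244
16.075 fork in toy mm [-28.39   0.96  29.72] rot [-0.0001  0.0011  0.0001] F toy [-4.56 -0.27  1.49] gap 0.243
```

Emit:
{"op": "carry_out", "data": {
  "series": [
    {"x":0.01,"y":0,"z":0,"wx":0,"wy":0,"wz":0,"claw":0},
    {"x":0.01,"y":0,"z":0,"wx":0,"wy":0,"wz":0,"claw":0}
  ]
}}

```text
clock: 16.38
ee_pos: [0.6215, 0.1363, 0.2504]
tool_rot: [3.142, 0.002, 0.132]
wrist_force: [-5.3, -1.2, 2.4]
finger_gap: 0.25
```

Run:
```python
from goal import *
for i in range(2): st(); c=r.capture("wrist")
```

```text
16.375 fork in toy mm [-28.14   0.97  29.69] rot [-0.0001  0.0018  0.0001] F toy [-5.4  -0.47  2.44] gap 0.25
16.425 fork in toy mm [-28.14   0.98  29.69] rot [-0.0001  0.0018  0.0001] F toy [-6.26  0.22  2.13] gap 0.249
```

Emit:
{"op": "carry_out", "data": {
  "series": [
    {"x":0.01,"y":0,"z":0,"wx":0,"wy":0,"wz":0,"claw":0},
    {"x":0.01,"y":0,"z":0,"wx":0,"wy":0,"wz":0,"claw":0}
  ]
}}

```text
clock: 16.73
ee_pos: [0.6217, 0.1363, 0.2503]
tool_rot: [3.142, 0.003, 0.132]
wrist_force: [-7.1, -1.1, 1.9]
finger_gap: 0.244
```

Run:
```python
from goal import *
for i in range(2): st(); c=r.capture("wrist")
crop(c['image'],220,120,220,160,3.6,'pics/w_p8c.png')
c=r.capture("scene");crop(c['image'],340,150,90,80,7,'pics/s_p8.png')
```

```text
16.725 fork in toy mm [-27.92   1.    29.63] rot [-0.0001  0.0026  0.0002] F toy [-7.19 -0.17  1.91] gap 0.244
16.775 fork in toy mm [-27.93   0.99  29.63] rot [-0.0001  0.0026  0.0002] F toy [-6.61  0.01  2.71] gap 0.249
```

View pics/w_p8c.png

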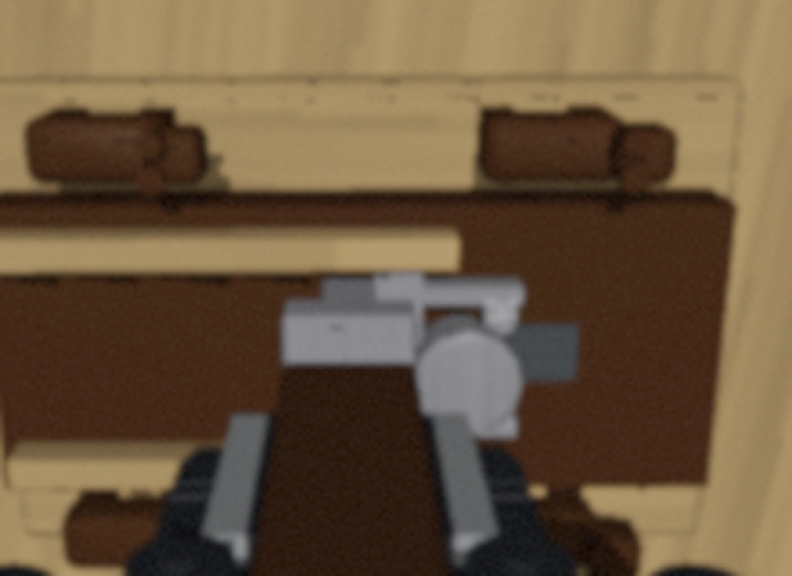

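Emit:
{"op": "carry_out", "data": {
  "series": [
    {"x":-0.1,"y":0,"z":0,"wx":0,"wy":0,"wz":0,"claw":0},
    {"x":-0.3,"y":0,"z":0,"wx":0,"wy":0,"wz":0,"claw":0},
    {"x":-0.5,"y":0,"z":0,"wx":0,"wy":0,"wz":0,"claw":0},
    {"x":-0.5,"y":0,"z":-0.1,"wx":0,"wy":0,"wz":0,"claw":0},
    {"x":-0.5,"y":0,"z":-0.8,"wx":0,"wy":0,"wz":0,"claw":0},
    {"x":-0.5,"y":0,"z":-1.6,"wx":0,"wy":0,"wz":0,"claw":0},
    {"x":-0.5,"y":0,"z":-1.85,"wx":0,"wy":0,"wz":0,"claw":0},
    {"x":-0.5,"y":0,"z":-1.85,"wx":0,"wy":0,"wz":0,"claw":0}
  ]
}}

```text
clock: 17.88
ee_pos: [0.6025, 0.1337, 0.3248]
tool_rot: [3.141, -0.001, 0.132]
wrist_force: [0.2, -0.2, -0.7]
finger_gap: 0.247
```

Run:
```python
from goal import *
s=st();c=snap("w_q1");crop(c['image'],250,90,180,140,4.2,'pics/w_q1c.png')
c=r.capture("scene");crop(c['image'],340,150,90,80,7,'pics/s_q1.png')
```

```text
17.875 fork in toy mm [-47.28   0.97 104.09] rot [-0.0002 -0.0012  0.0001] F toy [ 0.17 -0.18 -0.66] gap 0.247
17.875 [0.60252043 0.13374075 0.32478536] [ 3.14143128e+00 -1.23643815e-03  1.31818016e-01] [-0.001  0.027  0.031  0.    -0.009 -0.   ]
```

View pics/w_q1c.png

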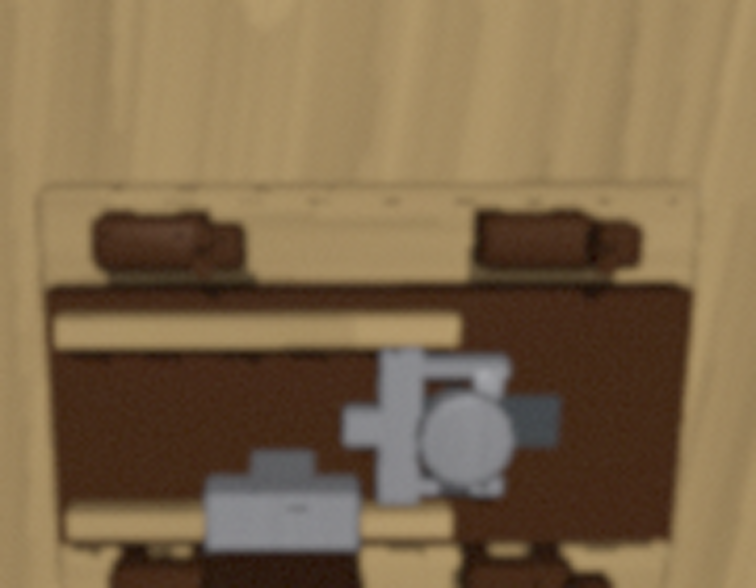

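View pics/s_q1.png

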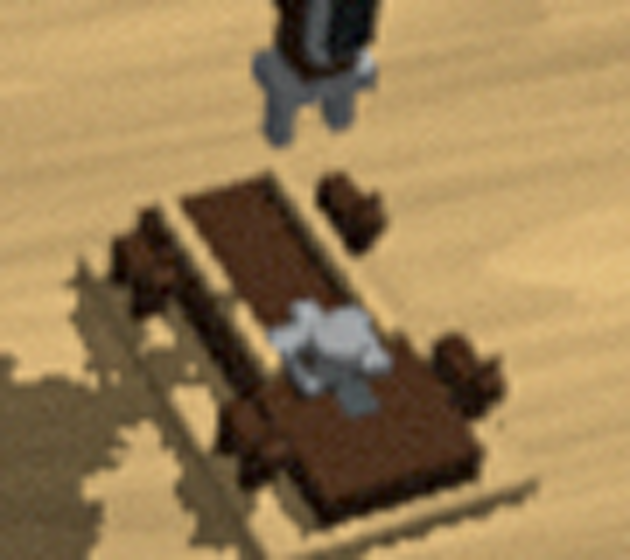

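Run:
```python
from fit import *
import goal
np.set_printoptions(precision=4,suppress=True)
q=goal.Q
c=load("w_q1");p=lambda a:px(a,250,90,4.2);co,si=np.cos(q[2]),np.sin(q[2])
def loc(uv,z):
    P=ray(c,p(uv),z); d=P[:2]-q[:2]; return np.array([co*d[0]+si*d[1],-si*d[0]+co*d[1]])
for n,uv,z in (("back",(378,425),.034),("tabend",(343,425),.034),("shaft",(466,440),.045),("tip+",(510,368),.034),("tip-",(503,487),.034),("sl",(418,440),.045),("sr",(515,440),.045)): print(n,loc(uv,z))
goal.rows(goal.r.get_state(),[.6618,-.1804,.324],.345)
```

```text
back [-0.0253  0.0013]
tabend [-0.0331  0.0013]
shaft [-0.0072  0.001 ]
tip+ [0.0036 0.0144]
tip- [ 0.0035 -0.0133]
sl [-0.0175  0.001 ]
sr [0.0034 0.001 ]
d [ 0.445  7.979 -0.021] w [-0.002  0.019 -2.036]
```

Run:
```python
import goal
goal.rows(goal.st(),[.660,-.1811,.324],.345)
```

```text
17.975 fork in toy mm [-47.6    0.93 102.49] rot [-0.      0.002   0.0001] F toy [-0.25 -0.03 -0.86] gap 0.249
d [ 0.398  7.991 -0.021] w [-2.000e-03  1.900e-02 -2.036e+00]
```

Emit:
{"op": "carry_out", "data": {
  "series": [
    {"x":0.05,"y":1.2,"z":-0.3,"wx":0,"wy":0,"wz":-0.5,"claw":0},
    {"x":0.1,"y":2.6,"z":-0.3,"wx":0,"wy":0,"wz":-1,"claw":0},
    {"x":0.2,"y":4,"z":-0.3,"wx":0,"wy":0,"wz":-1.5,"claw":0},
    {"x":0.3,"y":5.5,"z":-0.2,"wx":0,"wy":0,"wz":-2.04,"claw":0},
    {"x":0.4,"y":7,"z":-0.1,"wx":0,"wy":0,"wz":-2.04,"claw":0},
    {"x":0.4,"y":8,"z":-0.02,"wx":0,"wy":0,"wz":-2.04,"claw":0},
    {"x":0.4,"y":8,"z":-0.02,"wx":0,"wy":0,"wz":-2.04,"claw":0},
    {"x":0.4,"y":8,"z":-0.02,"wx":0,"wy":0,"wz":-2.04,"claw":0}
  ]
}}

```text
clock: 18.98
ee_pos: [0.6602, -0.181, 0.3239]
tool_rot: [-3.14, 0.002, 0.345]
wrist_force: [-0.3, 1.1, -1.7]
finger_gap: 0.246
```

Run:
```python
from goal import *
for i in range(4): r.capture("top")
c=snap("w_r1");crop(c['image'],220,120,200,150,4,'pics/w_r1c.png')
rows(r.get_state(),[.660,-.1811,.324],.345)
```

```text
19.175 [ 0.66051144 -0.17999871  0.32537279] [-3.14146686e+00  8.17723898e-05  3.47141158e-01] [-0.    -0.002 -0.005 -0.002 -0.001 -0.001]
d [-0.02   0.018  0.038] w [ 0.001 -0.001  0.019]
```

View pics/w_r1c.png

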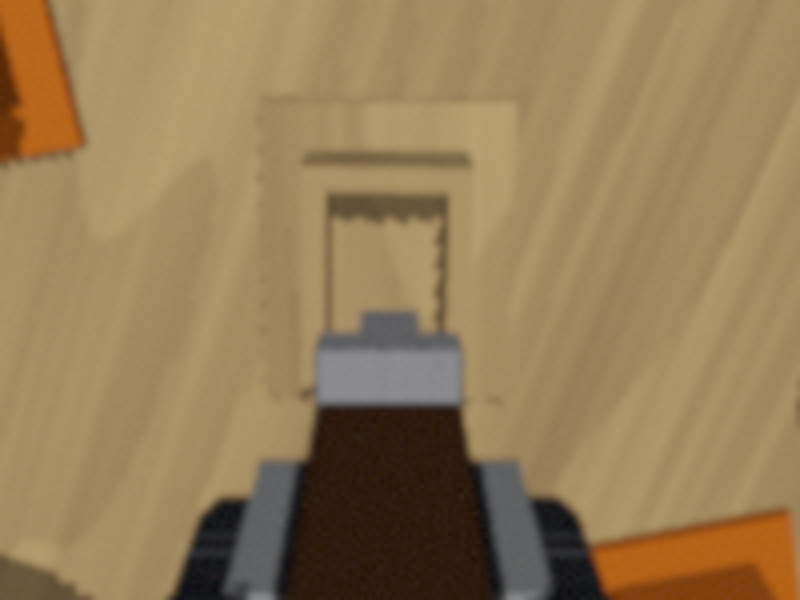

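Emit:
{"op": "carry_out", "data": {
  "series": [
    {"x":-0.02,"y":0.02,"z":0.4,"wx":0,"wy":0,"wz":0,"claw":0},
    {"x":-0.02,"y":0.02,"z":0.9,"wx":0,"wy":0,"wz":0,"claw":0},
    {"x":-0.02,"y":0.02,"z":1.4,"wx":0,"wy":0,"wz":0,"claw":0},
    {"x":-0.02,"y":0.02,"z":1.6,"wx":0,"wy":0,"wz":0,"claw":0},
    {"x":-0.02,"y":0.02,"z":1.6,"wx":0,"wy":0,"wz":0,"claw":0},
    {"x":-0.02,"y":0.02,"z":1.6,"wx":0,"wy":0,"wz":0,"claw":0}
  ]
}}

```text
clock: 19.98
ee_pos: [0.6602, -0.1825, 0.2621]
tool_rot: [3.141, -0.001, 0.345]
wrist_force: [-0.3, 0.1, -0.9]
finger_gap: 0.248
```

Run:
```python
from goal import *
for i in range(3): r.capture("top")
c=snap("w_r2");crop(c['image'],220,120,200,150,4,'pics/w_r2c.png')
s=r.get_state();print(s["wrist_force"]);rows(s,[.660,-.1811,.2275],.345)
```

```text
20.125 [ 0.66006909 -0.18250144  0.26220147] [ 3.14050139e+00 -1.12214684e-03  3.45389280e-01] [0.001 0.004 0.004 0.001 0.    0.   ]
[-0.00958903 -0.45143374 -0.88588183]
d [ 0.01  -0.033  0.864] w [ 0.009 -0.009  0.004]
```

View pics/w_r2c.png

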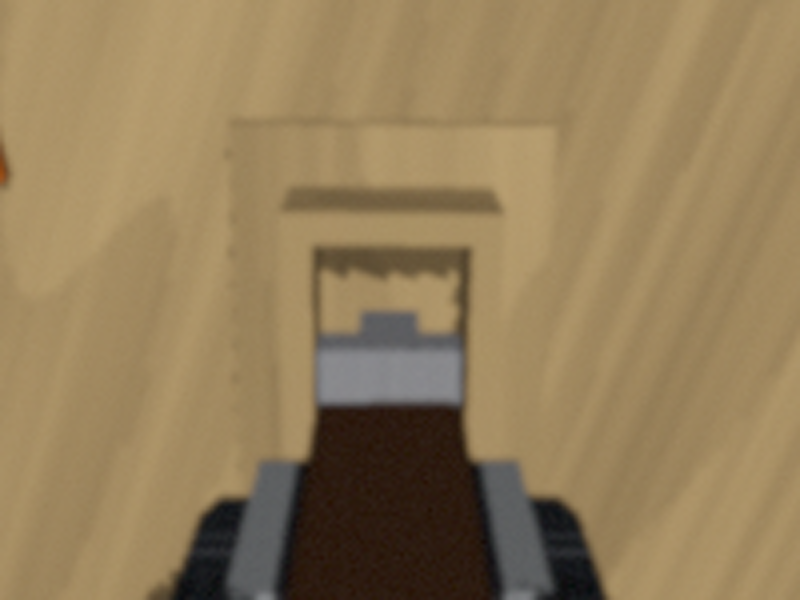

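Emit:
{"op": "carry_out", "data": {
  "series": [
    {"x":0.01,"y":-0.03,"z":0.2,"wx":0,"wy":0,"wz":0,"claw":0},
    {"x":0.01,"y":-0.03,"z":0.45,"wx":0,"wy":0,"wz":0,"claw":0},
    {"x":0.01,"y":-0.03,"z":0.7,"wx":0,"wy":0,"wz":0,"claw":0},
    {"x":0.01,"y":-0.03,"z":0.84,"wx":0,"wy":0,"wz":0,"claw":0},
    {"x":0.01,"y":-0.03,"z":0.86,"wx":0,"wy":0,"wz":0,"claw":0},
    {"x":0.01,"y":-0.03,"z":0.86,"wx":0,"wy":0,"wz":0,"claw":0}
  ]
}}

```text
clock: 20.92
ee_pos: [0.6599, -0.1812, 0.2268]
tool_rot: [3.141, -0.0, 0.345]
wrist_force: [0.8, -0.1, -1.0]
finger_gap: 0.244
```

Run:
```python
from goal import *
for i in range(3): r.capture("top")
c=snap("w_r3");crop(c['image'],220,120,200,150,4,'pics/w_r3c.png')
s=r.get_state();print(s["wrist_force"],s["moment"])
```

```text
21.075 [ 0.65992749 -0.18119557  0.22683069] [ 3.14137578e+00 -1.19635873e-04  3.45412556e-01] [-0.001 -0.002 -0.001 -0.001  0.001 -0.001]
[-0.55705931 -0.60755117 -1.55644315] [0.05546428 0.00353106 0.06486743]
```

View pics/w_r3c.png

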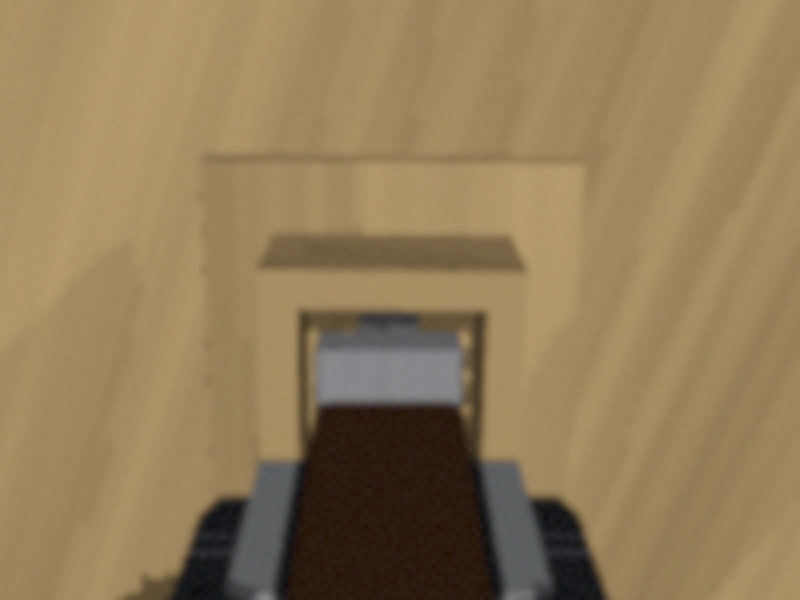

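Emit:
{"op": "carry_out", "data": {
  "series": [
    {"x":0,"y":0,"z":0.02,"wx":0,"wy":0,"wz":0,"claw":0},
    {"x":0,"y":0,"z":0.03,"wx":0,"wy":0,"wz":0,"claw":0},
    {"x":0,"y":0,"z":0.03,"wx":0,"wy":0,"wz":0,"claw":0}
  ]
}}

```text
clock: 21.5
ee_pos: [0.6599, -0.1812, 0.2268]
tool_rot: [3.141, -0.0, 0.345]
wrist_force: [-2.2, 0.0, 5.1]
finger_gap: 0.248
```

Emit:
{"op": "carry_out", "data": {
  "series": [
    {"x":0,"y":0,"z":0.01,"wx":0,"wy":0,"wz":0,"claw":30},
    {"x":0,"y":0,"z":0.01,"wx":0,"wy":0,"wz":0,"claw":35},
    {"x":0,"y":0,"z":0,"wx":0,"wy":0,"wz":0,"claw":50},
    {"x":0,"y":0,"z":0,"wx":0,"wy":0,"wz":0,"claw":70},
    {"x":0,"y":0,"z":0,"wx":0,"wy":0,"wz":0,"claw":70},
    {"x":0,"y":0,"z":0,"wx":0,"wy":0,"wz":0,"claw":70}
  ]
}}

```text
clock: 22.25
ee_pos: [0.6599, -0.1812, 0.2257]
tool_rot: [3.141, -0.0, 0.345]
wrist_force: [-0.5, 0.0, -0.5]
finger_gap: 0.7
```

Run:
```python
from goal import *
c=snap("w_r4")
s=r.get_state();print(s["wrist_force"],s["finger_gap"])
```

```text
22.25 [ 0.65990899 -0.18115547  0.22569855] [ 3.14147712e+00 -3.24187951e-05  3.45418608e-01] [-0.002 -0.    -0.001 -0.001 -0.    -0.002]
[0.7599555  0.05955145 0.30998378] 0.697587086948082
```

View pics/w_r4.png

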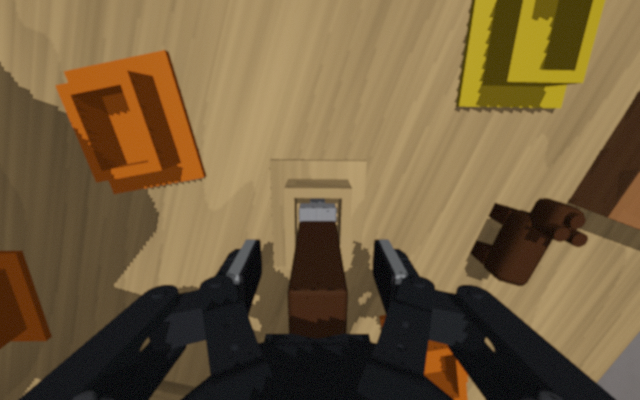

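Fork stands upright in the socket, fingers free. Retreat straight up, then look at the toy from above.

Emit:
{"op": "carry_out", "data": {
  "series": [
    {"x":0,"y":0,"z":-0.6,"wx":0,"wy":0,"wz":0,"claw":70},
    {"x":0,"y":0,"z":-1.6,"wx":0,"wy":0,"wz":0,"claw":70},
    {"x":0,"y":0,"z":-2.8,"wx":0,"wy":0,"wz":0,"claw":70},
    {"x":0,"y":0,"z":-3.4,"wx":0,"wy":0,"wz":0,"claw":70},
    {"x":0,"y":1.2,"z":-3.4,"wx":0,"wy":0,"wz":0,"claw":70},
    {"x":0,"y":1.2,"z":-3.4,"wx":0,"wy":0,"wz":0,"claw":70},
    {"x":0,"y":1.2,"z":-3.4,"wx":0,"wy":0,"wz":0,"claw":70}
  ]
}}

```text
clock: 23.18
ee_pos: [0.676, -0.2262, 0.3611]
tool_rot: [-3.14, 0.001, 0.345]
wrist_force: [-0.7, 0.1, 0.8]
finger_gap: 0.699
```

Run:
```python
from goal import *
c=snap("w_r5");rows(r.get_state(),[.635,.085,.26],Q[2])
```

```text
23.175 [ 0.67595071 -0.22621823  0.36106171] [-3.14044380e+00  7.10417945e-04  3.44961686e-01] [ 0.016 -0.01   0.01  -0.    -0.001 -0.   ]
d [ 1.669 -7.653  2.538] w [-0.009  0.007  2.043]
```

View pics/w_r5.png

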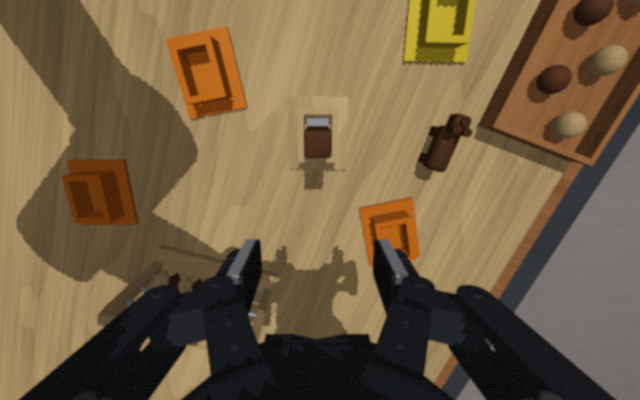

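Emit:
{"op": "carry_out", "data": {
  "series": [
    {"x":1.67,"y":-7.65,"z":0,"wx":0,"wy":0,"wz":2.04,"claw":70},
    {"x":1.67,"y":-7.65,"z":0,"wx":0,"wy":0,"wz":2.04,"claw":70},
    {"x":1.67,"y":-7.65,"z":0,"wx":0,"wy":0,"wz":2.04,"claw":70},
    {"x":1.67,"y":-7.65,"z":0,"wx":0,"wy":0,"wz":2.04,"claw":70},
    {"x":1.67,"y":-7.65,"z":0.5,"wx":0,"wy":0,"wz":2.04,"claw":70},
    {"x":1.67,"y":-7.65,"z":1.8,"wx":0,"wy":0,"wz":2.04,"claw":70},
    {"x":1.67,"y":-7.65,"z":2.54,"wx":0,"wy":0,"wz":2.04,"claw":70},
    {"x":1.67,"y":-7.65,"z":2.54,"wx":0,"wy":0,"wz":2.04,"claw":70}
  ]
}}

```text
clock: 24.22
ee_pos: [0.6341, 0.0853, 0.2578]
tool_rot: [-3.141, 0.006, 0.133]
wrist_force: [-0.1, -0.3, -0.1]
finger_gap: 0.698
```

Run:
```python
from goal import *
for i in range(2): r.capture("top")
c=snap("w_f")
crop(c['image'],260,70,130,100,6,'pics/w_fc.png')
```

```text
24.325 [0.63556402 0.08461203 0.26132184] [ 3.14141699e+00 -1.45991916e-03  1.32230050e-01] [-0.007 -0.02  -0.022 -0.002 -0.003  0.   ]
```

View pics/w_f.png

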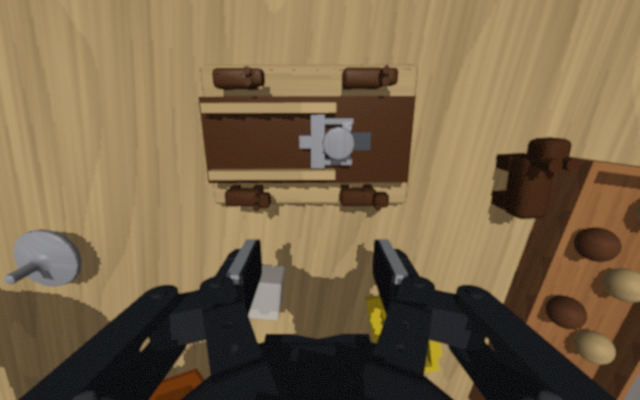

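View pics/w_fc.png

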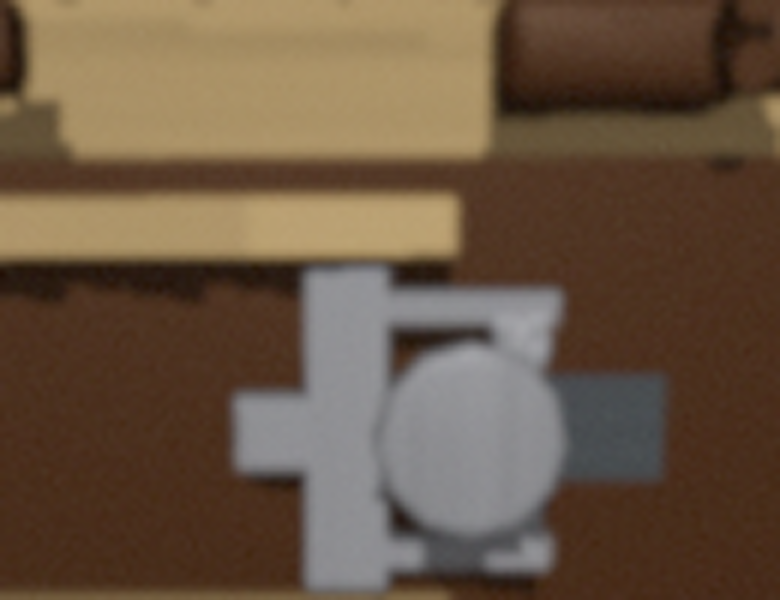

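Run:
```python
from fit import *
import goal
np.set_printoptions(precision=4,suppress=True)
q=goal.Q
c=load("w_f");p=lambda a:px(a,260,70,6);co,si=np.cos(q[2]),np.sin(q[2])
def loc(uv,z):
    P=ray(c,p(uv),z); d=P[:2]-q[:2]; return np.array([co*d[0]+si*d[1],-si*d[0]+co*d[1]])
for n,uv,z in (("back",(302,430),.034),("tabend",(233,433),.034),("tip+",(563,305),.034),("tip-",(553,555),.034),("sl",(380,440),.045),("sr",(566,440),.045),("st",(473,343),.045),("sb",(473,536),.045),("c+",(303,264),.034),("c-",(303,590),.034),("front bar",(391,300),.034),("groove slot r",(664,430),.028),("railend",(459,260),.036)): print(n,loc(uv,z)*1000)
```

```text
back [-25.1362   0.697 ]
tabend [-32.8959   0.3614]
tip+ [ 3.6874 14.2834]
tip- [  3.5874 -13.4483]
sl [-16.6124   0.769 ]
sr [3.1487 0.7762]
st [-6.9583 10.791 ]
sb [-6.502  -9.4686]
c+ [-24.9106  18.6014]
c- [-25.1392 -17.5278]
front bar [-15.2553  14.8058]
groove slot r [16.6755  0.1034]
railend [-7.9926 19.0445]
```

Run:
```python
from fit import *
import goal
np.set_printoptions(precision=4,suppress=True)
q=goal.Q
c=load("w_p4");T=np.eye(4);co,si=np.cos(q[2]),np.sin(q[2])
T[:3,:3]=R.from_euler("xyz",[np.pi,.0026,q[2]]).as_matrix();T[:3,3]=goal.goal(-.02793,.2503,.001);c["T"]=T
p=lambda a:px(a,220,120,3.6)
def loc(uv,z):
    P=ray(c,p(uv),z); d=P[:2]-q[:2]; return 1e3*np.array([co*d[0]+si*d[1],-si*d[0]+co*d[1]])
for n,uv,z in (("back",(375,275),.034),("tip+",(525,290),.034),("sl",(416,380),.045),("sr",(523,380),.045)): print(n,loc(uv,z))
im=cv2.imread("pics/w_p8c.png");im2=cv2.imread("pics/w_p7c.png")
cv2.imwrite("pics/cmp.png",np.vstack([cv2.resize(i[255:450,270:620],None,fx=2,fy=1.5) for i in (im2,im)]))
```

```text
back [-23.603   18.5584]
tip+ [ 4.5778 15.6405]
sl [-16.2779   1.9739]
sr [3.1228 1.9945]
```

View pics/cmp.png

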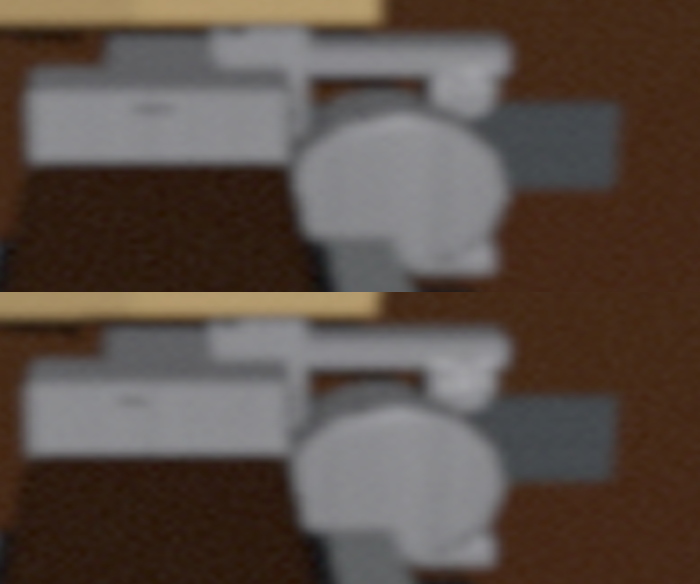

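Run:
```python
from goal import *
c=r.capture("scene");crop(c['image'],350,165,70,60,10,'pics/s_f.png')
```

```text
(no output)
```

View pics/s_f.png

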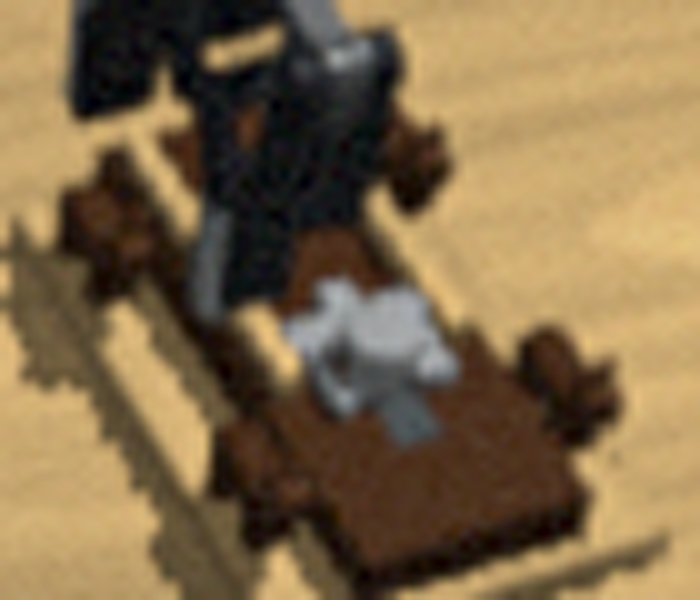

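Run:
```python
from goal import *
c,s_=np.cos(Q[2]),np.sin(Q[2]);a,b=-.0085,-.068
rows(st(),[Q[0]+c*a-s_*b,Q[1]+s_*a+c*b,.225],Q[2])
cc=r.capture("top")
for n,uv in (("block",(316,203)),): print(ray(cc,uv,.03))
```

```text
24.425 fork in toy mm [-20.71 -52.49  41.51] rot [-0.0004 -0.0035 -0.    ] F toy [-0.58 -0.46 -0.01] gap 0.699
d [0.342 0.387 0.932] w [ 0.004 -0.033 -0.   ]
[5.89669438e-01 1.92645403e-04 3.00000000e-02]
```

Emit:
{"op": "carry_out", "data": {
  "series": [
    {"x":0.34,"y":0.39,"z":0,"wx":0,"wy":-0.03,"wz":0,"claw":70},
    {"x":0.34,"y":0.39,"z":0.5,"wx":0,"wy":-0.03,"wz":0,"claw":70},
    {"x":0.34,"y":0.39,"z":0.93,"wx":0,"wy":-0.03,"wz":0,"claw":70},
    {"x":0.34,"y":0.39,"z":0.93,"wx":0,"wy":-0.03,"wz":0,"claw":70},
    {"x":0.34,"y":0.39,"z":0.93,"wx":0,"wy":-0.03,"wz":0,"claw":70}
  ]
}}

```text
clock: 25.1
ee_pos: [0.6511, 0.0706, 0.2236]
tool_rot: [3.141, 0.002, 0.132]
wrist_force: [0.6, -0.8, -0.0]
finger_gap: 0.698
```

Run:
```python
from goal import *
for i in range(4): r.capture("top")
c=snap("w_f2")
crop(c['image'],270,60,100,75,8,'pics/w_f2c.png')
```

```text
25.3 [0.65109651 0.07061969 0.2236873 ] [3.14131644e+00 1.82220993e-03 1.31937697e-01] [ 0.     0.003  0.003 -0.    -0.001  0.   ]
```

View pics/w_f2c.png

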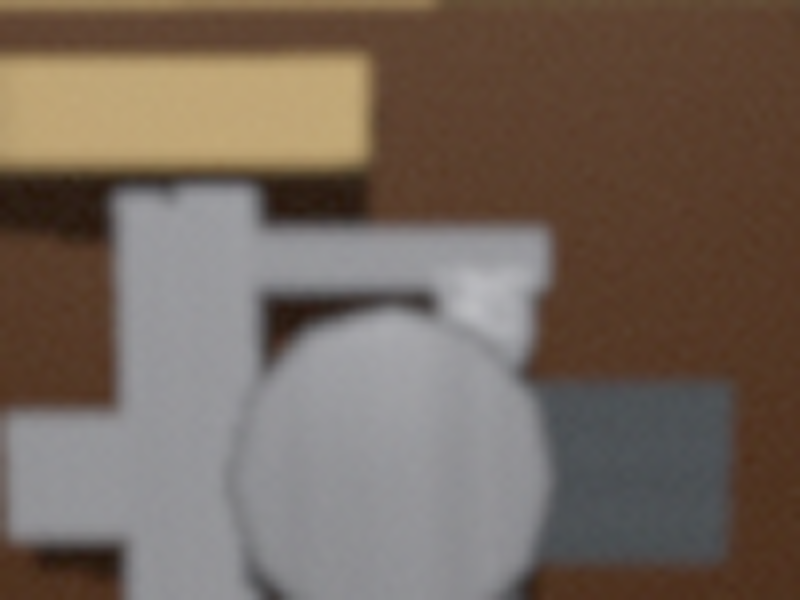

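Run:
```python
from goal import *
s=r.get_state()
rows(s,goal(-.0279,.2503,.001),Q[2])
```

```text
d [-0.512 -1.725 -0.668] w [0.002 0.02  0.002]
```

Emit:
{"op": "carry_out", "data": {
  "series": [
    {"x":0,"y":0,"z":-1,"wx":0,"wy":0,"wz":0,"claw":70},
    {"x":-0.51,"y":-1.2,"z":-1,"wx":0,"wy":0,"wz":0,"claw":70},
    {"x":-0.51,"y":-1.725,"z":-0.8,"wx":0,"wy":0,"wz":0,"claw":70},
    {"x":-0.51,"y":-1.725,"z":-0.67,"wx":0,"wy":0,"wz":0,"claw":70},
    {"x":-0.51,"y":-1.725,"z":-0.67,"wx":0,"wy":0,"wz":0,"claw":70},
    {"x":-0.51,"y":-1.725,"z":-0.67,"wx":0,"wy":0,"wz":0,"claw":70}
  ]
}}

```text
clock: 26.1
ee_pos: [0.6222, 0.1352, 0.2494]
tool_rot: [3.141, 0.003, 0.131]
wrist_force: [0.7, -0.6, -0.4]
finger_gap: 0.703
```

Run:
```python
from goal import *
for i in range(2): r.capture("top")
st();c=snap("w_f3");crop(c['image'],220,120,220,160,3.6,'pics/w_f3c.png')
im=cv2.imread("pics/w_p8c.png");im2=cv2.imread("pics/w_f3c.png")
cv2.imwrite("pics/cmp2.png",np.vstack([cv2.resize(i[255:450,340:620],None,fx=2.6,fy=1.5) for i in (im,im2)]))
```

```text
26.2 fork in toy mm [-27.63  -0.03  28.99] rot [-0.0002  0.003  -0.0012] F toy [ 0.2   0.45 -0.49] gap 0.701
26.2 [0.6221308  0.13532809 0.24969449] [3.14137624e+00 2.99465619e-03 1.30513449e-01] [ 0.005 -0.005  0.004  0.001  0.    -0.   ]
```

View pics/cmp2.png

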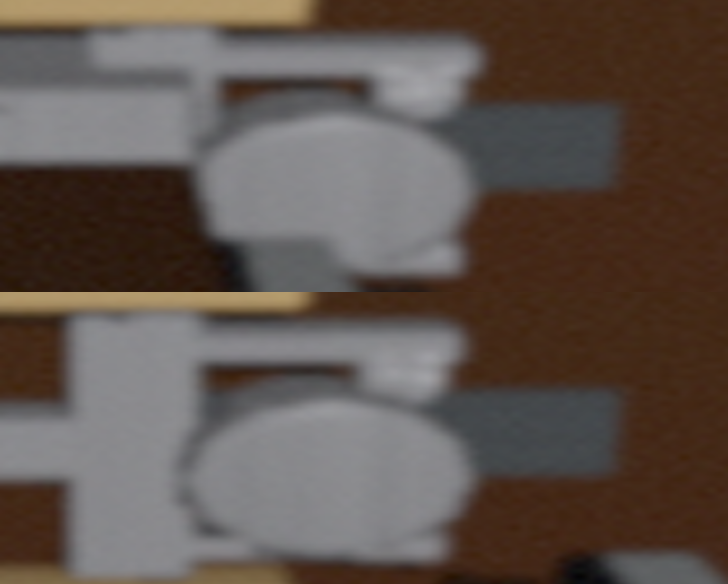

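Run:
```python
from goal import *
s=r.get_state()
rows(s,[.660,-.1812,.36],.345)
```

```text
d [-0.099  7.974 -2.754] w [-1.000e-03  2.800e-02 -2.046e+00]
```

The comparison at the same camera pose shows the clip sits about 1.2 mm back from where it was under load (arm tip at column 465, was 482). My quick withdrawal may have let it spring back, so I'll fetch the fork again, press it home and release slowly.

Emit:
{"op": "carry_out", "data": {
  "series": [
    {"x":0,"y":0.3,"z":-1.5,"wx":0,"wy":0.03,"wz":-0.3,"claw":70},
    {"x":0,"y":1.8,"z":-2.75,"wx":0,"wy":0.03,"wz":-1,"claw":70},
    {"x":-0.1,"y":3.3,"z":-2.75,"wx":0,"wy":0.03,"wz":-2.05,"claw":70},
    {"x":-0.1,"y":4.8,"z":-2.75,"wx":0,"wy":0.03,"wz":-2.05,"claw":70},
    {"x":-0.1,"y":6.4,"z":-2.75,"wx":0,"wy":0.03,"wz":-2.05,"claw":70},
    {"x":-0.1,"y":7.97,"z":-2.75,"wx":0,"wy":0.03,"wz":-2.05,"claw":70},
    {"x":-0.1,"y":7.97,"z":-2.75,"wx":0,"wy":0.03,"wz":-2.05,"claw":70},
    {"x":-0.1,"y":7.97,"z":-2.75,"wx":0,"wy":0.03,"wz":-2.05,"claw":70}
  ]
}}

```text
clock: 27.25
ee_pos: [0.6598, -0.1811, 0.3595]
tool_rot: [-3.141, 0.0, 0.345]
wrist_force: [0.1, 1.2, -0.2]
finger_gap: 0.7
```

Run:
```python
from goal import *
for i in range(2): r.capture("top")
s=r.get_state();print(s["clock"],s["ee_pos"],s["tool_rot"])
rows(s,[.660,-.1812,.2265],.345)
```

```text
27.35 [ 0.65996862 -0.17896614  0.35984482] [-3.14072439e+00 -3.45961024e-05  3.47494744e-01]
d [-0.018  0.056  3.334] w [-0.008 -0.     0.024]
```

Emit:
{"op": "carry_out", "data": {
  "series": [
    {"x":-0.01,"y":0.05,"z":1,"wx":0,"wy":0,"wz":0.02,"claw":70},
    {"x":-0.01,"y":0.05,"z":2.2,"wx":0,"wy":0,"wz":0.02,"claw":70},
    {"x":-0.01,"y":0.05,"z":3.1,"wx":0,"wy":0,"wz":0.02,"claw":70},
    {"x":-0.01,"y":0.05,"z":3.33,"wx":0,"wy":0,"wz":0.02,"claw":70},
    {"x":-0.01,"y":0.05,"z":3.33,"wx":0,"wy":0,"wz":0.02,"claw":50},
    {"x":-0.01,"y":0.05,"z":3.33,"wx":0,"wy":0,"wz":0.02,"claw":0},
    {"x":-0.01,"y":0.05,"z":3.33,"wx":0,"wy":0,"wz":0.02,"claw":0},
    {"x":-0.01,"y":0.05,"z":3.33,"wx":0,"wy":0,"wz":0.02,"claw":0}
  ],
  "grip_force": 80
}}

```text
clock: 28.35
ee_pos: [0.6609, -0.1823, 0.229]
tool_rot: [3.14, -0.003, 0.344]
wrist_force: [0.3, 0.9, 6.7]
finger_gap: 0.247
```

Run:
```python
from goal import *
for i in range(3): r.capture("top")
s=r.get_state();print(s["clock"],s["ee_pos"],s["tool_rot"],s["wrist_force"],s["finger_gap"])
c=snap("w_h1");crop(c['image'],220,120,200,150,4,'pics/w_h1c.png')
```

```text
28.5 [ 0.660863   -0.18225841  0.22895393] [ 3.13958497 -0.00333495  0.34428278] [0.31124285 1.17839818 6.19795401] 0.24401882635230945
28.5 [ 0.660863   -0.18225841  0.22895393] [ 3.13958497 -0.00333495  0.34428278] [ 0.    -0.001  0.001 -0.001  0.     0.001]
```

View pics/w_h1c.png

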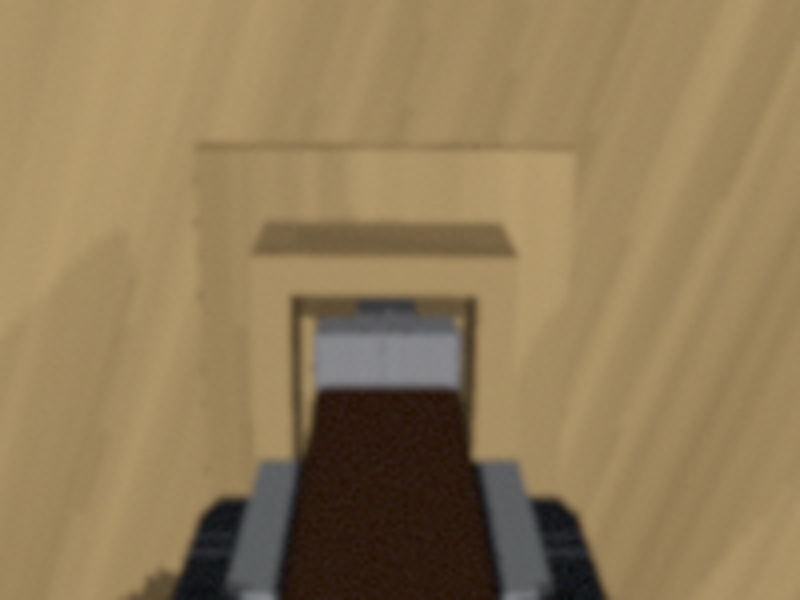

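```bash
sed -i 's/-\.2207/-.2230/' goal.py
python3 - <<'E'
from fit import *
np.set_printoptions(precision=4,suppress=True)
c=load("w_h1");c0=load("w_r3")
def tool(uv,z,k=4):
    M=c["hand_eye"];p=px(uv,220,120,k);d=M[:3,:3]@np.linalg.inv(c["K"])@np.array([p[0],p[1],1.]);o=M[:3,3];return o+d*(z-o[2])/d[2]
print("old",tool((317,347),.1887),tool((461,347),.1887),"new",tool((315,331),.191),tool((459,331),.191))
from goal import *
s=r.get_state(); rows(s,goal(-.045,.330,-.0005),Q[2])
E
```

```text
old [-0.0089 -0.0192  0.1887] [ 0.0119 -0.0192  0.1887] new [-0.0093 -0.0209  0.191 ] [ 0.0117 -0.0209  0.191 ]
d [ 1.35  -7.876 -2.537] w [ 0.016 -0.034  2.03 ]
```

Emit:
{"op": "carry_out", "data": {
  "series": [
    {"x":0,"y":0,"z":-0.4,"wx":0,"wy":0,"wz":0,"claw":0},
    {"x":0,"y":0,"z":-1.2,"wx":0,"wy":0,"wz":0,"claw":0},
    {"x":0,"y":0,"z":-2.2,"wx":0,"wy":0,"wz":0,"claw":0},
    {"x":0.3,"y":-1.4,"z":-2.54,"wx":0,"wy":0,"wz":0.6,"claw":0},
    {"x":0.6,"y":-2.9,"z":-2.54,"wx":0,"wy":0,"wz":1.3,"claw":0},
    {"x":0.9,"y":-4.4,"z":-2.54,"wx":0,"wy":0,"wz":2.03,"claw":0},
    {"x":1.2,"y":-5.9,"z":-2.54,"wx":0,"wy":0,"wz":2.03,"claw":0},
    {"x":1.35,"y":-7.2,"z":-2.54,"wx":0,"wy":0,"wz":2.03,"claw":0}
  ]
}}

```text
clock: 29.55
ee_pos: [0.6132, 0.1092, 0.3294]
tool_rot: [-3.141, -0.001, 0.132]
wrist_force: [0.1, 0.4, -1.9]
finger_gap: 0.246
```

Run:
```python
from goal import *
for i in range(2): r.capture("top")
s=st();rows(s,goal(-.045,.264,-.0007),Q[2])
```

```text
29.65 fork in toy mm [-40.38 -21.83 106.4 ] rot [-6.2814e+00 -1.0000e-04  5.8000e-03] F toy [-0.27 -0.12 -1.19] gap 0.247
d [-0.113 -0.526  1.636] w [-0.017 -0.001  0.055]
```

Emit:
{"op": "carry_out", "data": {
  "series": [
    {"x":-0.11,"y":-0.53,"z":0.1,"wx":0,"wy":0,"wz":0.05,"claw":0},
    {"x":-0.11,"y":-0.53,"z":0.7,"wx":0,"wy":0,"wz":0.05,"claw":0},
    {"x":-0.11,"y":-0.53,"z":1.4,"wx":0,"wy":0,"wz":0.05,"claw":0},
    {"x":-0.11,"y":-0.53,"z":1.63,"wx":0,"wy":0,"wz":0.05,"claw":0},
    {"x":-0.11,"y":-0.53,"z":1.63,"wx":0,"wy":0,"wz":0.05,"claw":0}
  ]
}}

```text
clock: 30.28
ee_pos: [0.6069, 0.1271, 0.2633]
tool_rot: [-3.141, 0.0, 0.126]
wrist_force: [0.7, 0.1, -0.6]
finger_gap: 0.247
```

Run:
```python
from goal import *
for i in range(3): r.capture("top")
s=st();c=snap("w_h2");crop(c['image'],220,120,220,160,3.6,'pics/w_h2c.png')
rows(s,goal(-.045,.253,-.0007),Q[2])
```

```text
30.425 fork in toy mm [-43.47  -5.98  41.44] rot [-6.2831e+00 -2.2000e-03 -5.4000e-03] F toy [ 0.31  0.13 -0.21] gap 0.248
30.425 [0.60720145 0.12735514 0.26444492] [-3.14151334e+00 -2.24383681e-03  1.26321436e-01] [ 0.003 -0.002  0.003  0.001 -0.003  0.001]
d [-0.04  -0.132  0.286] w [-0.001 -0.021 -0.051]
```

View pics/w_h2c.png

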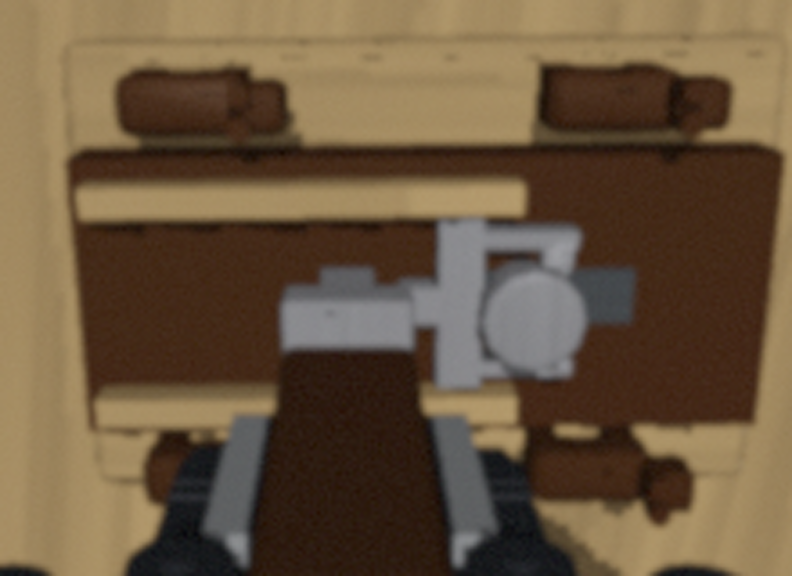

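Emit:
{"op": "carry_out", "data": {
  "series": [
    {"x":-0.04,"y":-0.13,"z":0,"wx":0,"wy":-0.02,"wz":-0.05,"claw":0},
    {"x":-0.04,"y":-0.13,"z":0,"wx":0,"wy":-0.02,"wz":-0.05,"claw":0},
    {"x":-0.04,"y":-0.13,"z":0.1,"wx":0,"wy":-0.02,"wz":-0.05,"claw":0}
  ]
}}

```text
clock: 30.85
ee_pos: [0.6046, 0.1327, 0.2594]
tool_rot: [-3.141, 0.001, 0.132]
wrist_force: [-0.2, -0.5, -1.6]
finger_gap: 0.246
```

Run:
```python
from goal import *
for i in range(3): r.capture("top")
s=st();rows(s,goal(-.045,.2527,-.0007),Q[2])
```

```text
31.0 fork in toy mm [-45.6   -0.56  35.65] rot [-6.2829e+00  2.9000e-03  1.0000e-04] F toy [-0.27 -0.03 -0.86] gap 0.247
d [0.015 0.004 0.149] w [-0.002  0.028  0.001]
```

Emit:
{"op": "carry_out", "data": {
  "series": [
    {"x":0,"y":0,"z":0.08,"wx":0,"wy":0.02,"wz":0,"claw":0},
    {"x":0,"y":0,"z":0.15,"wx":0,"wy":0.02,"wz":0,"claw":0},
    {"x":0.05,"y":0,"z":0.15,"wx":0,"wy":0.02,"wz":0,"claw":0},
    {"x":0.15,"y":0,"z":0.15,"wx":0,"wy":0.02,"wz":0,"claw":0},
    {"x":0.25,"y":0,"z":0.15,"wx":0,"wy":0.02,"wz":0,"claw":0},
    {"x":0.3,"y":0,"z":0.15,"wx":0,"wy":0.02,"wz":0,"claw":0},
    {"x":0.3,"y":0,"z":0.15,"wx":0,"wy":0.02,"wz":0,"claw":0}
  ]
}}

```text
clock: 31.88
ee_pos: [0.6165, 0.1341, 0.253]
tool_rot: [-3.141, -0.0, 0.132]
wrist_force: [-0.4, 0.0, -2.5]
finger_gap: 0.248
```

Run:
```python
from goal import *
for i in range(2): r.capture("top")
s=st();c=snap("w_h3");crop(c['image'],220,120,220,160,3.6,'pics/w_h3c.png')
```

```text
31.975 fork in toy mm [-33.56  -0.53  30.01] rot [-6.2829e+00  2.0000e-04  1.0000e-04] F toy [-0.44  0.39 -0.75] gap 0.25
31.975 [0.61631045 0.13405505 0.25301029] [-3.14133151e+00  1.99292247e-04  1.31757396e-01] [ 0.001 -0.002  0.002  0.     0.001 -0.002]
```

View pics/w_h3c.png

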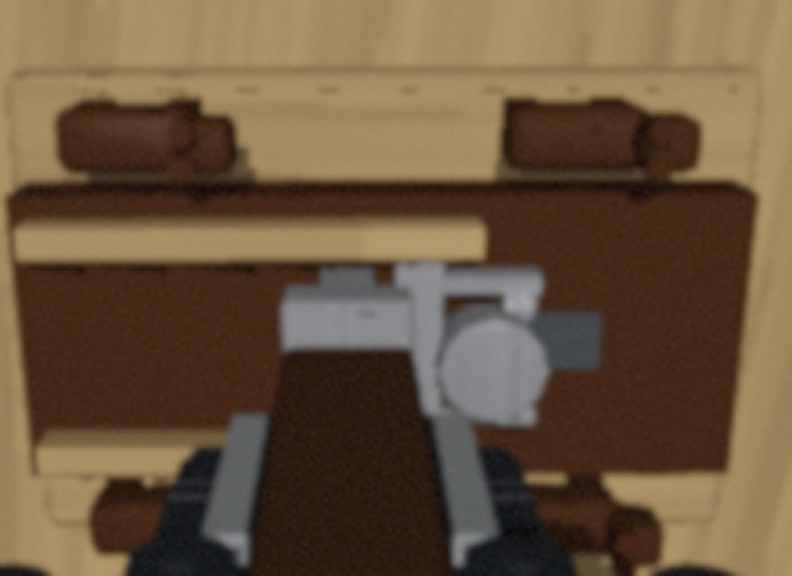

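Emit:
{"op": "carry_out", "data": {
  "series": [
    {"x":0.04,"y":0,"z":0,"wx":0,"wy":0,"wz":0,"claw":0},
    {"x":0.08,"y":0,"z":0,"wx":0,"wy":0,"wz":0,"claw":0},
    {"x":0.11,"y":0,"z":0,"wx":0,"wy":0,"wz":0,"claw":0},
    {"x":0.13,"y":0,"z":0,"wx":0,"wy":0,"wz":0,"claw":0},
    {"x":0.13,"y":0,"z":0,"wx":0,"wy":0,"wz":0,"claw":0}
  ]
}}

```text
clock: 32.65
ee_pos: [0.6215, 0.1348, 0.253]
tool_rot: [-3.141, 0.0, 0.132]
wrist_force: [-0.1, -0.4, -0.9]
finger_gap: 0.249
```

Run:
```python
from goal import *
st();r.capture("top");st()
```

```text
32.65 fork in toy mm [-28.38  -0.51  29.99] rot [-6.2829e+00  4.0000e-04  1.0000e-04] F toy [-0.11 -0.4  -0.93] gap 0.249
32.7 fork in toy mm [-28.38  -0.5   29.99] rot [-6.2829e+00  4.0000e-04  1.0000e-04] F toy [-0.98 -0.46 -0.76] gap 0.246
```

Emit:
{"op": "carry_out", "data": {
  "series": [
    {"x":0.01,"y":0,"z":0,"wx":0,"wy":0,"wz":0,"claw":0},
    {"x":0.02,"y":0,"z":0,"wx":0,"wy":0,"wz":0,"claw":0},
    {"x":0.02,"y":0,"z":0,"wx":0,"wy":0,"wz":0,"claw":0}
  ]
}}

```text
clock: 33.08
ee_pos: [0.622, 0.1348, 0.253]
tool_rot: [-3.141, 0.001, 0.132]
wrist_force: [-4.7, -1.0, 1.5]
finger_gap: 0.25
```

Emit:
{"op": "carry_out", "data": {
  "series": [
    {"x":0.01,"y":0,"z":0,"wx":0,"wy":0,"wz":0,"claw":0},
    {"x":0.015,"y":0,"z":0,"wx":0,"wy":0,"wz":0,"claw":0},
    {"x":0.015,"y":0,"z":0,"wx":0,"wy":0,"wz":0,"claw":0}
  ]
}}

```text
clock: 33.45
ee_pos: [0.6223, 0.1349, 0.2529]
tool_rot: [-3.141, 0.002, 0.132]
wrist_force: [-6.8, -1.6, 2.6]
finger_gap: 0.249
```

Run:
```python
from goal import *
st();r.capture("top");st()
```

```text
33.45 fork in toy mm [-27.47  -0.52  29.94] rot [-6.283e+00  2.400e-03  2.000e-04] F toy [-6.95 -0.74  2.65] gap 0.249
33.5 fork in toy mm [-27.48  -0.51  29.93] rot [-6.283e+00  2.400e-03  2.000e-04] F toy [-6.64  0.67  2.61] gap 0.25
```

Emit:
{"op": "carry_out", "data": {
  "series": [
    {"x":0.01,"y":0,"z":0,"wx":0,"wy":0,"wz":0,"claw":0},
    {"x":0.015,"y":0,"z":0,"wx":0,"wy":0,"wz":0,"claw":0},
    {"x":0.015,"y":0,"z":0,"wx":0,"wy":0,"wz":0,"claw":0}
  ]
}}

```text
clock: 33.88
ee_pos: [0.6227, 0.1349, 0.2529]
tool_rot: [-3.141, 0.003, 0.132]
wrist_force: [-7.0, -1.9, 3.1]
finger_gap: 0.248
```

Run:
```python
from goal import *
st();c=snap("w_h4");crop(c['image'],220,120,220,160,3.6,'pics/w_h4c.png')
```

```text
33.875 fork in toy mm [-27.13  -0.5   29.9 ] rot [-6.283e+00  3.500e-03  2.000e-04] F toy [-7.21 -1.01  3.12] gap 0.248
33.875 [0.62268147 0.13492854 0.25289549] [-3.141389    0.00345379  0.13191661] [ 0.    -0.001 -0.001 -0.001 -0.002  0.   ]
```

Emit:
{"op": "carry_out", "data": {
  "series": [
    {"x":-0.01,"y":0,"z":0,"wx":0,"wy":0,"wz":0,"claw":0},
    {"x":-0.02,"y":0,"z":0,"wx":0,"wy":0,"wz":0,"claw":0},
    {"x":-0.03,"y":0,"z":0,"wx":0,"wy":0,"wz":0,"claw":0},
    {"x":-0.04,"y":0,"z":0,"wx":0,"wy":0,"wz":0,"claw":0},
    {"x":-0.05,"y":0,"z":0,"wx":0,"wy":0,"wz":0,"claw":0},
    {"x":-0.055,"y":0,"z":0,"wx":0,"wy":0,"wz":0,"claw":0},
    {"x":-0.06,"y":0,"z":0,"wx":0,"wy":0,"wz":0,"claw":0},
    {"x":-0.065,"y":0,"z":0,"wx":0,"wy":0,"wz":0,"claw":0}
  ]
}}

```text
clock: 34.92
ee_pos: [0.6212, 0.1347, 0.2531]
tool_rot: [-3.141, -0.001, 0.132]
wrist_force: [0.1, 0.1, -1.4]
finger_gap: 0.246
```

Emit:
{"op": "carry_out", "data": {
  "series": [
    {"x":-0.005,"y":0,"z":0,"wx":0,"wy":0,"wz":0,"claw":0},
    {"x":-0.015,"y":0,"z":0,"wx":0,"wy":0,"wz":0,"claw":0},
    {"x":-0.03,"y":0,"z":0,"wx":0,"wy":0,"wz":0,"claw":0},
    {"x":-0.06,"y":0,"z":0,"wx":0,"wy":0,"wz":0,"claw":0},
    {"x":-0.12,"y":0,"z":0,"wx":0,"wy":0,"wz":0,"claw":0}
  ]
}}

```text
clock: 35.55
ee_pos: [0.6161, 0.134, 0.2531]
tool_rot: [-3.141, -0.0, 0.132]
wrist_force: [0.3, 0.3, -0.9]
finger_gap: 0.247
```

Run:
```python
from goal import *
st();c=snap("w_h5");crop(c['image'],220,120,220,160,3.6,'pics/w_h5c.png')
im=cv2.imread("pics/w_h4c.png");im2=cv2.imread("pics/w_h5c.png")
cv2.imwrite("pics/cmp3.png",np.vstack([cv2.resize(i[250:450,340:640],None,fx=2.6,fy=1.5) for i in (im,im2)]))
```

```text
35.55 fork in toy mm [-33.75  -0.53  30.09] rot [-6.2829e+00 -3.0000e-04  1.0000e-04] F toy [ 0.36  0.26 -0.85] gap 0.247
35.55 [0.61612065 0.13403326 0.25309299] [-3.14135284e+00 -2.85276891e-04  1.31829180e-01] [-0.001 -0.033  0.067 -0.    -0.03  -0.003]
```

View pics/cmp3.png

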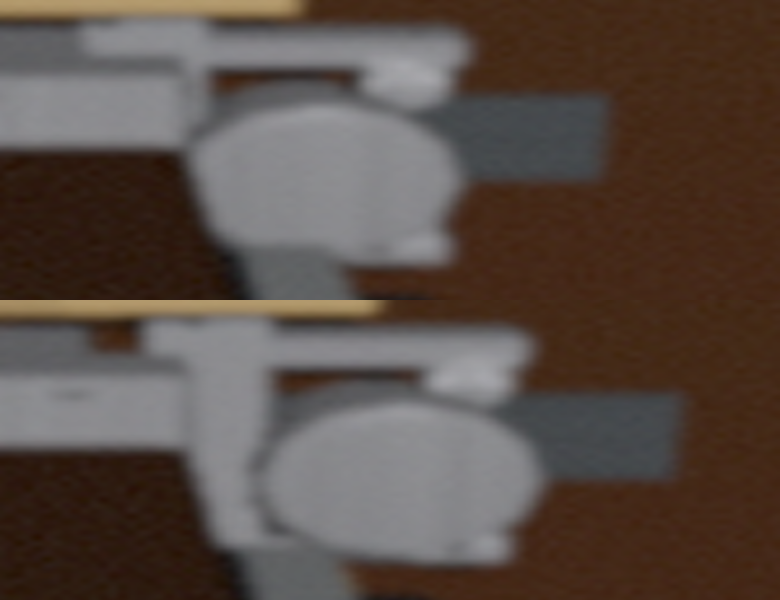

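Emit:
{"op": "carry_out", "data": {
  "series": [
    {"x":-0.15,"y":0,"z":0,"wx":0,"wy":0,"wz":0,"claw":0},
    {"x":-0.25,"y":0,"z":0,"wx":0,"wy":0,"wz":0,"claw":0},
    {"x":-0.25,"y":0,"z":-0.3,"wx":0,"wy":0,"wz":0,"claw":0},
    {"x":-0.25,"y":0,"z":-1.1,"wx":0,"wy":0,"wz":0,"claw":0},
    {"x":-0.25,"y":0,"z":-1.9,"wx":0,"wy":0,"wz":0,"claw":0},
    {"x":-0.25,"y":0,"z":-1.9,"wx":0,"wy":0,"wz":0,"claw":0}
  ]
}}

```text
clock: 36.35
ee_pos: [0.6069, 0.1328, 0.3329]
tool_rot: [3.142, -0.007, 0.132]
wrist_force: [-0.5, 0.6, -0.5]
finger_gap: 0.246
```

Run:
```python
from goal import *
r.capture("top");s=st();c=snap("w_h6");crop(c['image'],250,90,180,140,4.2,'pics/w_h6c.png')
rows(s,[.6609,-.1823,.327],.3443)
```

```text
36.4 fork in toy mm [-43.54  -0.58 107.68] rot [-6.2831e+00 -3.4000e-03  0.0000e+00] F toy [-1.01 -0.2  -1.55] gap 0.244
36.4 [0.60642622 0.13270011 0.33067593] [-3.14147874 -0.00335232  0.13172008] [ 0.001  0.036  0.044  0.    -0.008 -0.001]
d [0.315 7.986 0.092] w [ 2.00e-03 -3.20e-02 -2.03e+00]
```

View pics/w_h6c.png

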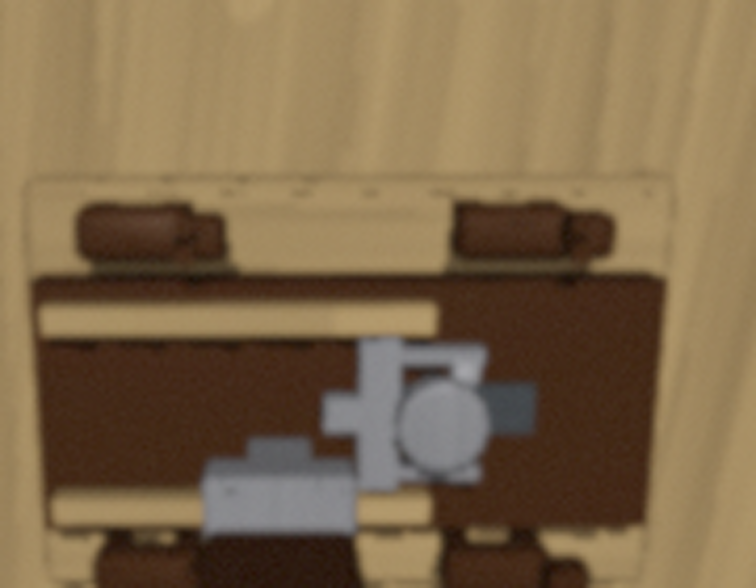

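Emit:
{"op": "carry_out", "data": {
  "series": [
    {"x":0.05,"y":1.2,"z":0,"wx":0,"wy":0,"wz":-0.5,"claw":0},
    {"x":0.1,"y":2.7,"z":0,"wx":0,"wy":0,"wz":-1,"claw":0},
    {"x":0.2,"y":4.2,"z":0,"wx":0,"wy":0,"wz":-1.5,"claw":0},
    {"x":0.25,"y":5.7,"z":0,"wx":0,"wy":0,"wz":-2.03,"claw":0},
    {"x":0.3,"y":7.1,"z":0,"wx":0,"wy":0,"wz":-2.03,"claw":0},
    {"x":0.31,"y":7.99,"z":0.09,"wx":0,"wy":0,"wz":-2.03,"claw":0},
    {"x":0.31,"y":7.99,"z":0.09,"wx":0,"wy":0,"wz":-2.03,"claw":0},
    {"x":0.31,"y":7.99,"z":0.09,"wx":0,"wy":0,"wz":-2.03,"claw":0}
  ]
}}

```text
clock: 37.45
ee_pos: [0.6603, -0.182, 0.324]
tool_rot: [-3.139, 0.002, 0.344]
wrist_force: [0.2, 0.4, -0.7]
finger_gap: 0.246
```

Run:
```python
from goal import *
for i in range(4): r.capture("top")
s=r.get_state();print(s["clock"],s["ee_pos"],s["tool_rot"]);rows(s,[.6609,-.1823,.266],.3443)
```

```text
37.65 [ 0.66064132 -0.18111759  0.32542096] [-3.14111738e+00  5.89789981e-05  3.46080093e-01]
d [-0.004  0.031  1.486] w [-0.005  0.001  0.017]
```

Emit:
{"op": "carry_out", "data": {
  "series": [
    {"x":0,"y":0.03,"z":0.5,"wx":0,"wy":0,"wz":0.02,"claw":0},
    {"x":0,"y":0.03,"z":1.1,"wx":0,"wy":0,"wz":0.02,"claw":0},
    {"x":0,"y":0.03,"z":1.48,"wx":0,"wy":0,"wz":0.02,"claw":0},
    {"x":0,"y":0.03,"z":1.48,"wx":0,"wy":0,"wz":0.02,"claw":0},
    {"x":0,"y":0.03,"z":1.48,"wx":0,"wy":0,"wz":0.02,"claw":0}
  ]
}}

```text
clock: 38.28
ee_pos: [0.6613, -0.1835, 0.2672]
tool_rot: [3.141, -0.001, 0.343]
wrist_force: [-0.2, 0.0, -0.5]
finger_gap: 0.245
```

Run:
```python
from goal import *
for i in range(3): r.capture("top")
s=r.get_state();print(s["wrist_force"]);rows(s,[.6609,-.1823,.229],.3443)
c=snap("w_h7");crop(c['image'],220,120,200,150,4,'pics/w_h7c.png')
```

```text
[ 0.10039034 -0.44570802 -1.64145667]
d [ 0.003 -0.035  0.958] w [ 0.009 -0.014 -0.019]
38.425 [ 0.66117934 -0.18366753  0.26730128] [ 3.14062056e+00 -1.46035575e-03  3.42278195e-01] [-0.     0.003  0.007 -0.001 -0.001  0.002]
```

View pics/w_h7c.png

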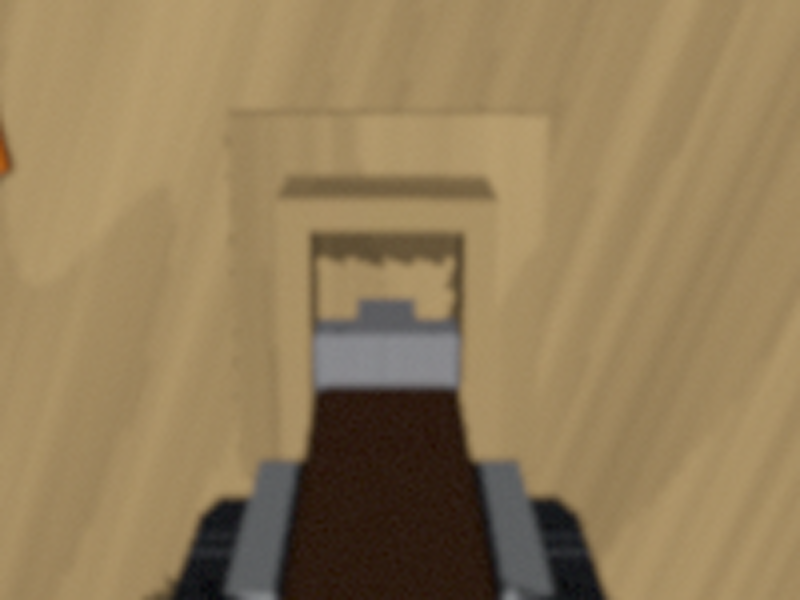

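Emit:
{"op": "carry_out", "data": {
  "series": [
    {"x":0,"y":-0.03,"z":0.2,"wx":0,"wy":0,"wz":-0.02,"claw":0},
    {"x":0,"y":-0.03,"z":0.45,"wx":0,"wy":0,"wz":-0.02,"claw":0},
    {"x":0,"y":-0.03,"z":0.7,"wx":0,"wy":0,"wz":-0.02,"claw":0},
    {"x":0,"y":-0.03,"z":0.88,"wx":0,"wy":0,"wz":-0.02,"claw":0},
    {"x":0,"y":-0.03,"z":0.94,"wx":0,"wy":0,"wz":-0.02,"claw":0},
    {"x":0,"y":-0.03,"z":0.96,"wx":0,"wy":0,"wz":-0.02,"claw":0},
    {"x":0,"y":-0.03,"z":0.96,"wx":0,"wy":0,"wz":-0.02,"claw":0}
  ]
}}

```text
clock: 39.35
ee_pos: [0.6603, -0.1824, 0.229]
tool_rot: [-3.141, 0.0, 0.345]
wrist_force: [-4.9, 2.1, 8.1]
finger_gap: 0.246
```

Run:
```python
from goal import *
c=snap("w_h8");crop(c['image'],220,120,200,150,4,'pics/w_h8c.png')
s=r.get_state();print(s["wrist_force"],s["moment"])
```

```text
39.35 [ 0.66030424 -0.18236717  0.2289668 ] [-3.14120851e+00  4.34480142e-04  3.44502455e-01] [-0.    -0.001 -0.    -0.    -0.003  0.001]
[-4.83746808  0.93419737  6.52515683] [ 0.29368578  0.92774264 -0.03583303]
```

View pics/w_h8c.png

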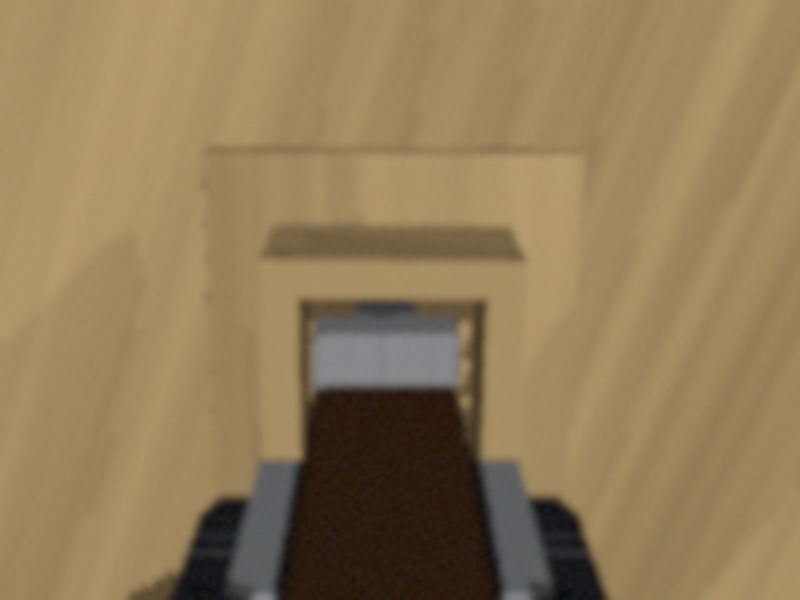

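Emit:
{"op": "carry_out", "data": {
  "series": [
    {"x":0,"y":0,"z":0,"wx":0,"wy":0,"wz":0,"claw":30},
    {"x":0,"y":0,"z":0,"wx":0,"wy":0,"wz":0,"claw":36},
    {"x":0,"y":0,"z":0,"wx":0,"wy":0,"wz":0,"claw":50},
    {"x":0,"y":0,"z":0,"wx":0,"wy":0,"wz":0,"claw":70},
    {"x":0,"y":0,"z":0,"wx":0,"wy":0,"wz":0,"claw":70},
    {"x":0,"y":0,"z":-0.3,"wx":0,"wy":0,"wz":0,"claw":70},
    {"x":0,"y":0,"z":-1.2,"wx":0,"wy":0,"wz":0,"claw":70},
    {"x":0,"y":0,"z":-2.4,"wx":0,"wy":0,"wz":0,"claw":70}
  ]
}}

```text
clock: 40.4
ee_pos: [0.6603, -0.1824, 0.3245]
tool_rot: [-3.14, 0.001, 0.344]
wrist_force: [0.4, 0.3, -0.5]
finger_gap: 0.704
```

Emit:
{"op": "carry_out", "data": {
  "series": [
    {"x":0,"y":0,"z":-1,"wx":0,"wy":0,"wz":0,"claw":70},
    {"x":0,"y":1.2,"z":-1,"wx":0,"wy":0,"wz":0,"claw":70},
    {"x":0,"y":1.2,"z":-1,"wx":0,"wy":0,"wz":0,"claw":70},
    {"x":0,"y":1.2,"z":-1,"wx":0,"wy":0,"wz":0,"claw":70}
  ]
}}

```text
clock: 40.9
ee_pos: [0.6765, -0.2275, 0.3637]
tool_rot: [-3.141, 0.0, 0.344]
wrist_force: [-0.2, 0.2, 0.1]
finger_gap: 0.699
```

Run:
```python
from goal import *
c=snap("w_z");
for n in("top","scene"):
    t=r.capture(n);cv2.imwrite(f"pics/{n}_z.png",t["image"][:,:,::-1])
crop(t['image'],340,155,90,80,7,'pics/s_z.png')
rows(r.get_state(),[.635,.085,.26],Q[2])
```

```text
40.9 [ 0.6765438  -0.22754134  0.36368302] [-3.14052573e+00  2.61347980e-04  3.43970313e-01] [ 0.018 -0.006  0.013  0.001 -0.001 -0.002]
d [ 1.658 -7.684  2.601] w [-0.007  0.003  2.04 ]
```

View pics/w_z.png

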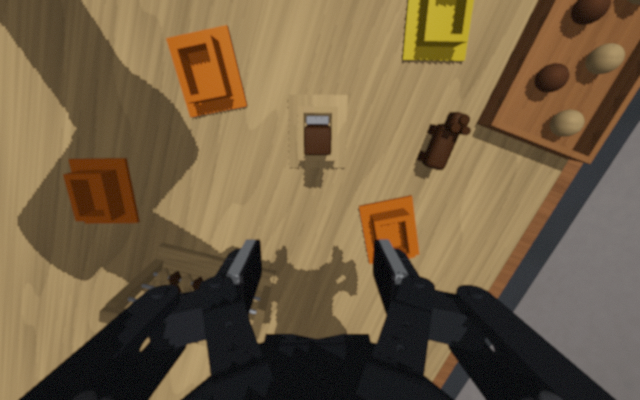

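View pics/scene_z.png

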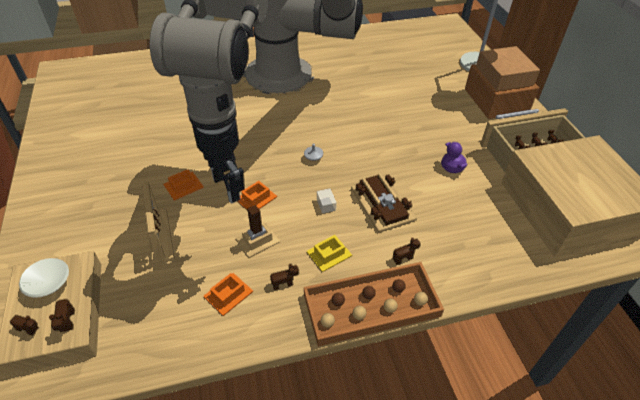

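View pics/s_z.png

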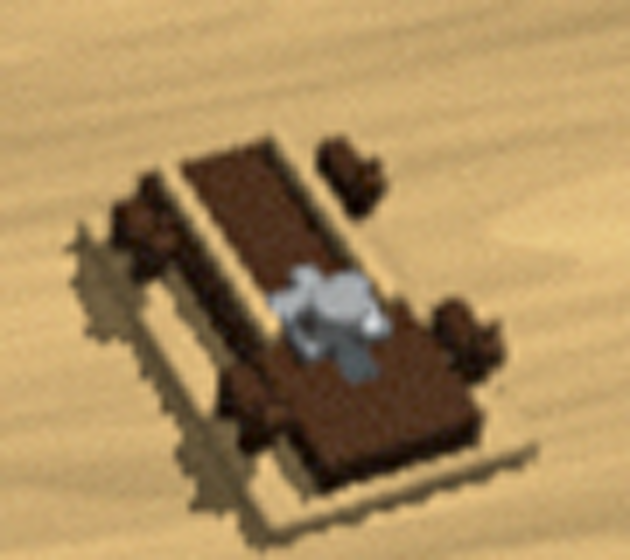

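```bash
python3 -c "
from plant import r
print(r.sign_off(), r.get_state()['clock'])"
```

```text
the job is handed in; nothing more can be done
the job is handed in; nothing more can be done
```

I pushed the clip along the track with the fork and onto the shaft, then stood the fork back upright in the plain wooden stand. I handed the job in at about 41 s. One check disagrees: the clip does not rest quite where it sat under load.

- **Push:** Resistance was about 5 N as the arms spread. It dropped to nearly zero after the widest part, stayed around 1 N, then rose steeply as the throat met the shaft. The highest reading along the push was about 7 N (about 8 N total), under the 12 N limit. Those are readings taken between moves, so I didn't see the peak within a move.
- **Position:** Under load, the pictures put the clip within about 0.1 mm of home.
- **Failed check:** After I let go, the clip sat about 1 mm back from its loaded position. I fetched the fork again, pressed to about the same force and withdrew slowly. It still settled back about 0.9 mm. I think this is the spring tongue taking up the free play, but I couldn't measure the arm spread or the tongue directly. I can't be certain the tongue is pressed the full 1.3 mm at rest.
- **Final look:** The clip is around the shaft and the fork is standing in its socket. Nothing else looked moved, and the gripper was clear of everything.

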